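# Load the multi-well pressure vessel and gauge its cover

### The arm

A 6-joint arm with a two-finger parallel gripper is mounted at the origin on the work surface. World frame = base frame: x ahead of the robot, y to its left, z up, the work surface at z = 0. Lengths are in mm, angles in degrees, forces in N, time in s.
With the tool pointing down it reaches from about 300 to 850 mm from the base axis. Payload 4.2 kg.
Tool frame: the origin (TCP) lies midway between the tips of the shut fingers; the grasp point (between the pads) lies 19 mm behind it; z points along the fingers, y is the line along which they close (so a half turn about z gives the same grasp; the last joint's range is limited). The gripper opens to 91 mm and grips with 3 to 60 N. Pads are 32 mm wide; open, the fingers measure 118 mm over their backs; the gripper's body (76 mm by 178 mm) begins 60 mm behind the grasp point.
Start: joints at [64.343, 18.312, 89.639, -0, 72.044, -1.146], TCP at [238.555, 523.197, 213.976] pointing down, gripper open.
Joint ranges: [-177.97, 177.97], [-48.28, 115.42], [12.27, 149.76], [-77.06, 257.06], [2.81, 150.46], [-146.56, 146.56]. Speed limits (degrees/s): [147.25, 147.25, 180, 180, 180, 180].

### API

Orientations are given as [roll, pitch, yaw] about the fixed x, y, z axes, in that order (R = Rz(yaw) Ry(pitch) Rx(roll)).
In Python, from workcell import env gives the robot as it stands.
- The arm moves only by the tool send_rows, never from a script. Its argument "steps" is a list that holds one entry, the list of rows, each a list of 5 numbers: the shift along the tool's x, y, z scaled (see below), then the turn about the tool's z scaled (see below), then the opening, from 0 (shut) to 1 (fully open). In form: [[[dx, dy, dz, yaw, fingers], ...]]. A call has 1 to 5 rows; each row shifts and turns the commanded pose from where the row before left it, along the tool's axes as they then stand; what a row does not reach is not made up. The controller multiplies each number of a shift by 0.04 m and each number of a turn by 0.12 rad. A row lasts 1/12 s, in which the tool goes at most 41.7 mm and 7.16 degrees, less where a joint would pass 70% of its speed; a pose out of reach is approached as far as the arm can. A call with a number of a shift or a turn outside -1 to 1 is refused whole. A call with a gripper value outside its range is refused whole. The fingers move at their own pace and stop on an object; "squeeze" is the grip in N (left out, the last holds). Time passes only in rows, so rows that do not move let the fingers close. It gives the time, the measured TCP pose, the force, the opening and the grip force at its end, in the units of the state.
- env.state(): the state, without advancing time (a new reading comes with each control period).
- env.grab_frame(name): name is "scene" or "top" or "wrist"; returns a dict with "pixels" (480x640x3 uint8, red, green, blue), "depth" (480x640 float32, mm along the optical axis (not along the pixel's ray), 0 where there is no reading), "intrinsics" (3x3 intrinsics, pixels), "dist" ([k1, k2, p1, p2, k3] as OpenCV has them; the pictures are not rectified), "cam_to_world" (4x4, takes a point from camera to world coordinates). Camera axes: x right, y down, z forward; pixel columns grow to the right and rows downward; lengths in mm; the calibration is good to about 2 mm. A picture is of the moment at which its call begins.
- env.job_done(): hands the job in; it is judged then, once.
The state is a dict: "time_s": time; "qpos": joint angles; "qvel": joint speeds; "effort": joint torques, N m; "ee_pos": TCP position; "ee_rot": TCP orientation; "force": force on the tool from outside, world axes, zero at the start; "torque": the same for the moment, N m; "gripper_width": finger opening in mm; "gripper_force": force on a finger pad.
Only numpy, scipy, OpenCV 4.12 (cv2) and the standard library are available. Lean on these libraries where they do the work, as an engineer would, in place of code of your own. Each camera call takes 0.05 s, during which the arm holds its last target. There are 200 camera calls.

### The job

Load the pressure vessel for its next run: drop every sample capsule that stands on the bench into a well of its own, fully home, then lay the knobbed cover plate flat on the shoulder over them and let go of it. Then check that the plate is down: set the dial depth gauge gently on the vessel with its base bar flat across the flange, beside the knob, so that its plunger rests on the plate and reads about 6 mm, keep it there for a second, and stand it back on its granite surface plate. Leave the other tools and fittings on the bench as they are.

Things in the scene. Friction and masses are not known exactly. Their poses are not given: they have to be found in the camera images.
- capsule1: stainless steel sample capsule, a closed cylinder 40 mm across and 64 mm long, about 0.25 kg with a heavy solid foot, and a narrow groove near the top; it starts standing upright on the bench; origin at the centre of its underside, z up its axis. Three to five of the five capsules are present
- capsule2: stainless steel sample capsule, a closed cylinder 40 mm across and 64 mm long, about 0.25 kg with a heavy solid foot, and a narrow groove near the top; it starts standing upright on the bench; origin at the centre of its underside, z up its axis. Three to five of the five capsules are present
- capsule3: stainless steel sample capsule, a closed cylinder 40 mm across and 64 mm long, about 0.25 kg with a heavy solid foot, and a narrow groove near the top; it starts standing upright on the bench; origin at the centre of its underside, z up its axis. Three to five of the five capsules are present
- capsule4: stainless steel sample capsule, a closed cylinder 40 mm across and 64 mm long, about 0.25 kg with a heavy solid foot, and a narrow groove near the top; it starts standing upright on the bench; origin at the centre of its underside, z up its axis. Three to five of the five capsules are present
- capsule5: stainless steel sample capsule, a closed cylinder 40 mm across and 64 mm long, about 0.25 kg with a heavy solid foot, and a narrow groove near the top; it starts standing upright on the bench; origin at the centre of its underside, z up its axis. Three to five of the five capsules are present
- well1 (a point): centre of the mouth of one of the five round wells in the vessel, at shoulder height (77 mm above the bench); the well is 45 mm across and 67 mm deep, its flat floor 10 mm above the bench, so a capsule that is fully home lies with its top 3 mm below the shoulder; the well centres lie 48 mm from the vessel's axis, 56 mm apart
- well2 (a point): centre of the mouth of one of the five round wells in the vessel, at shoulder height (77 mm above the bench); the well is 45 mm across and 67 mm deep, its flat floor 10 mm above the bench, so a capsule that is fully home lies with its top 3 mm below the shoulder; the well centres lie 48 mm from the vessel's axis, 56 mm apart
- well3 (a point): centre of the mouth of one of the five round wells in the vessel, at shoulder height (77 mm above the bench); the well is 45 mm across and 67 mm deep, its flat floor 10 mm above the bench, so a capsule that is fully home lies with its top 3 mm below the shoulder; the well centres lie 48 mm from the vessel's axis, 56 mm apart
- well4 (a point): centre of the mouth of one of the five round wells in the vessel, at shoulder height (77 mm above the bench); the well is 45 mm across and 67 mm deep, its flat floor 10 mm above the bench, so a capsule that is fully home lies with its top 3 mm below the shoulder; the well centres lie 48 mm from the vessel's axis, 56 mm apart
- well5 (a point): centre of the mouth of one of the five round wells in the vessel, at shoulder height (77 mm above the bench); the well is 45 mm across and 67 mm deep, its flat floor 10 mm above the bench, so a capsule that is fully home lies with its top 3 mm below the shoulder; the well centres lie 48 mm from the vessel's axis, 56 mm apart
- vessel: round stainless pressure vessel fixed to the bench, 204 mm across the flange and 93 mm high; origin at the centre of its underside, z up. Inside the flange is a round recess 160 mm across and 16 mm deep; its floor, the shoulder, holds the five wells. A small side port is look-only
- shoulder (a point): centre of the recess floor (the shoulder) of the vessel, on its axis, 77 mm above the bench
- flange (a point): centre of the flange face (the top of the vessel), on its axis, 93 mm above the bench; the flange face is a flat ring from 80 to 102 mm radius
- cover: round aluminium cover plate, 152 mm across, 10 mm thick, 0.4 kg, lying flat on the bench; in its middle a black lifting knob 28 mm across, from 22 to 44 mm above the underside, on a thinner stem; origin at the centre of the underside, z up. It fits the recess with 4 mm play all round; seated, its top lies 6 mm below the flange face
- gauge: dial depth gauge, 0.45 kg, upright: steel base bar 170 (y) x 24 (x) x 12 mm high; boss 22 x 36 mm to 26 mm height; stem; round dial case 58 mm across, its flat faces towards +x and -x 22 mm apart, centre 75 mm above the bar's underside, top cap at 112 mm: pinch the case across the middle of its faces. Origin: centre of the bar's underside, where the sprung plunger comes out; z up
- plunger (a joint): how far the gauge's plunger stands out below the underside of the base bar, in m: 0 flush (standing on a flat surface), 0.025 fully out (gauge in the air); a light spring (under 2 N) pushes it out. With the bar flat on the flange and the foot on a seated cover it reads 0.006
- gauge_foot (a point): centre of the underside of the plunger's round foot, 12 mm across
- surface_plate: dark granite surface plate fixed on the bench, 110 mm (x) by 200 mm (y), top 30 mm above the bench; origin at the centre of its underside; the gauge stands on it at the start
- wire_brush: bystander: black-handled wire brush lying on the bench, about 195 mm long
- pressure_gauge: bystander: brass pressure gauge lying face up, 68 mm across
- air_valve: bystander: steel valve block with a red and blue air actuator, lying on the bench, about 200 mm long
Not all that is in view belongs to the job. What is shaped like the capsule4 but brown is not meant.

How it is judged:
By the outcome, as a careful person would: the job done as asked, in the order asked, and still so for the second after the job is handed in, with the robot touching nothing.
Of capsule1, capsule2, capsule3, capsule4, capsule5 only 3 to 5 are there at a start; the rules pass over those that are not, and their reading is None.
At some moment in a run one of capsule1, capsule2, capsule3, capsule4, capsule5, cover may be knocked a few centimetres aside while the robot is not near it.
It also fails if it takes over 210 s, if anything falls off the work surface, if the arm or the gripper's body presses on something with over 40 N, if the wrist force passes 120 N, or if a joint passes its speed limit or range.

## Working session

There is one attempt and no reset: what is moved stays moved. The work goes in short steps, Python scripts to look and compute and a tool call to move; the robot and the scene stay as the last step left them, time stands still between calls to the robot, and variables do not carry over. Pictures are saved under pics/ and viewed, at most 14 in all, crops included, and the job is handed in when it is done.

Besides the shell and the picture viewer there is one more tool, called after ">>>" in YAML: its name, and indented under it one key for each argument. send_rows: Moves the arm, as the interface text tells. Shifts and turns lie within -1 to 1; 1 stands for 0.04 m of shift or 0.12 rad of turn. Its arguments: {"type":"object","properties":{"steps":{"type":"array"},"squeeze":{"type":"number"}},"required":["steps"]}

```bash
mkdir -p pics; ls
cat > h.py <<'E'
import numpy as np, cv2
from workcell import env
def grab(n,save=None):
    f=env.grab_frame(n)
    if save: cv2.imwrite('pics/'+save,f['pixels'][:,:,::-1])
    return f
def rays(f,uv):
    uv=np.asarray(uv,float).reshape(-1,1,2)
    p=cv2.undistortPoints(uv,np.array(f['intrinsics']),np.array(f['dist'])).reshape(-1,2)
    T=np.array(f['cam_to_world']); d=np.c_[p,np.ones(len(p))]@T[:3,:3].T
    return T[:3,3],d
def onz(f,uv,z):
    o,d=rays(f,uv); return o+d*((z-o[2])/d[:,2])[:,None]
def cloud(f):
    h,w=f['depth'].shape; v,u=np.mgrid[0:h,0:w]
    o,d=rays(f,np.c_[u.ravel(),v.ravel()]); 
    P=o+d*f['depth'].reshape(-1,1); P[f['depth'].ravel()==0]=np.nan
    return P.reshape(h,w,3)
E
python3 - <<'E'
from h import *
s=env.state(); print(s)
for n in('top','scene','wrist'):
    f=grab(n,n+'0.png'); print(n,np.round(f['cam_to_world'],2).tolist(),np.round(f['intrinsics'],1).tolist(),(f['depth']>0).mean())
E
```

```text
pics
{'time_s': 0.0, 'qpos': array([ 6.43436634e+01,  1.83500306e+01,  8.97080461e+01,  1.76240397e-03,
        7.20411909e+01, -1.14668147e+00]), 'qvel': array([ 0.00485177, -0.0203156 ,  0.02734136,  0.04919144,  0.01711412,
       -0.12348406]), 'effort': array([ 2.55038203e-04, -4.12472391e+01, -2.31976390e+01,  7.28575420e-02,
        4.57250699e-02, -1.21159251e-04]), 'ee_pos': array([238.31469866, 522.73189255, 213.1252939 ]), 'ee_rot': array([-1.79900786e+02, -3.66180265e-03,  1.55489797e+02]), 'force': array([ 0.17540782, -0.53124806,  0.91689759]), 'torque': array([ 0.07191086, -0.01484894,  0.00482086]), 'gripper_force': 0.0, 'gripper_width': 91.27637368400515}
top [[0.0, -0.98, 0.19, 386.12], [-1.0, 0.0, 0.02, -58.27], [-0.02, -0.19, -0.98, 1175.76], [0.0, 0.0, 0.0, 1.0]] [[486.5, 0.0, 316.0], [0.0, 486.5, 233.0], [0.0, 0.0, 1.0]] 0.9960546875
scene [[0.88, 0.32, -0.35, 999.14], [0.48, -0.61, 0.64, -758.64], [-0.01, -0.72, -0.69, 869.79], [0.0, 0.0, 0.0, 1.0]] [[527.7, 0.0, 331.6], [0.0, 527.7, 243.2], [0.0, 0.0, 1.0]] 0.996318359375
wrist [[0.41, 0.88, 0.23, 171.81], [0.91, -0.4, -0.11, 551.78], [-0.0, 0.25, -0.97, 385.28], [0.0, 0.0, 0.0, 1.0]] [[398.2, 0.0, 315.8], [0.0, 398.2, 238.2], [0.0, 0.0, 1.0]] 0.99607421875
```

View pics/top0.png

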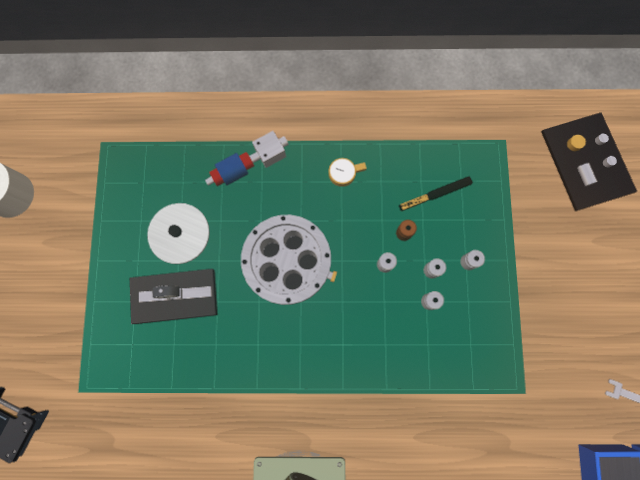

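View pics/scene0.png

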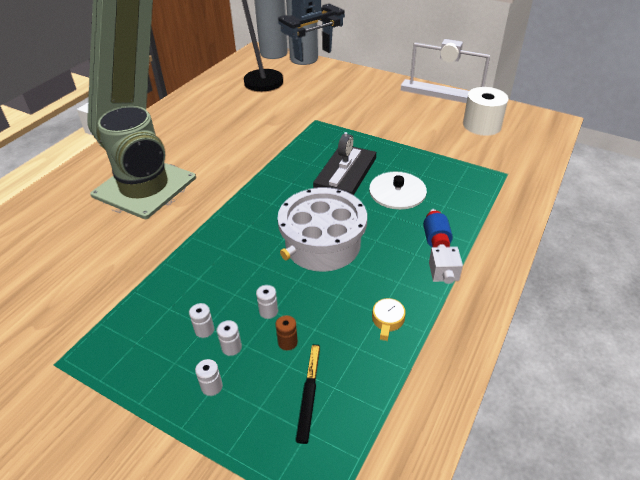

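The top view shows four steel capsules at about (387,262), (436,268), (474,260) and (433,300), and the brown decoy at (406,230). The vessel is at (287,258), the cover at (178,233) and the gauge on its granite plate at (175,292). The scene view agrees with this.

```bash
cat > m.py <<'E'
from h import *
def comps(mask,amin=20):
    n,l,st,c=cv2.connectedComponentsWithStats(mask.astype(np.uint8)); return [(l==i) for i in range(1,n) if st[i,4]>=amin]
def circ(xy):
    A=np.c_[2*xy,np.ones(len(xy))]; s=np.linalg.lstsq(A,(xy**2).sum(1),rcond=None)[0]
    return s[:2],np.sqrt(s[2]+s[:2]@s[:2])
def capsules(f,ymax=-130):
    P=cloud(f); out=[]
    m=(P[...,2]>58)&(P[...,2]<72)&(P[...,1]<ymax)&(P[...,0]>150)&(P[...,0]<700)
    for c in comps(m):
        ys,xs=np.nonzero(c)
        cs,_=cv2.findContours(c.astype(np.uint8),0,1); k=max(cs,key=len)
        (u,v),r=cv2.minEnclosingCircle(k)
        out.append((np.round(onz(f,[(u,v)],64)[0,:2],1),np.round(np.nanmedian(P[c],0),1),f['pixels'][c].mean(0).round(),c.sum()))
    return out
E
python3 - <<'E'
from m import *
for n in('top','scene'):
    f=grab(n); P=cloud(f); print(n,'bench z',np.nanmedian(P[...,2][(abs(P[...,0]-450)<60)&(abs(P[...,1]+350)<300)]))
    for c in capsules(f): print(*c)
    # vessel flange outer
    m=(abs(P[...,2]-93)<7)&(P[...,0]>250)&(P[...,0]<600)&(P[...,1]>-200)&(P[...,1]<200)
    for c in comps(m,300):
        k=max(cv2.findContours(c.astype(np.uint8),0,1)[0],key=len)[:,0]
        e=cv2.fitEllipse(k); Q=onz(f,k,93)[:,:2]; print('flange',circ(Q),np.nanmedian(P[c],0).round(1))
    # wells: holes in shoulder mask
    m=(abs(P[...,2]-77)<5)
    c0,_=circ(Q)
    R=np.hypot(P[...,0]-c0[0],P[...,1]-c0[1])
    for c in comps((P[...,2]<71)&(R<76),60):
        k=max(cv2.findContours(c.astype(np.uint8),0,1)[0],key=len)[:,0]
        print('well',circ(onz(f,k,77)[:,:2]),c.sum())
    # everything else at heights
    for lo,hi,nm in((6,14,'cover10'),(36,48,'knob/bar44'),(25,35,'plate30'),(60,200,'high')):
        m=(P[...,2]>lo)&(P[...,2]<hi)&(P[...,0]>150)&(P[...,0]<800)&(P[...,1]>80)&(P[...,1]<400)
        for c in comps(m,25):
            ys,xs=np.nonzero(c); print(nm,c.sum(),np.nanmedian(P[c],0).round(1),(xs.mean().round(),ys.mean().round()))
E
```

```text
top bench z 2.035948390431031
[ 616.5 -251.6] [ 616.7 -251.2   64.9] [117.  78.  50.] 230
[ 547.6 -405.1] [ 546.6 -404.4   65.2] [155. 155. 159.] 244
[ 538.6 -203.2] [ 539.7 -202.9   64.7] [156. 156. 160.] 235
[ 527.1 -315.6] [ 527.6 -315.2   65.5] [154. 156. 160.] 241
[ 452.6 -307. ] [ 452.9 -306.8   65.2] [154. 156. 160.] 254
flange (array([538.84353782,  27.18898015]), np.float64(90.69153551448265)) [504.6  25.9  93.7]
well (array([585.86064175,  12.70958686]), np.float64(20.895300868888373)) 280
well (array([568.53181588,  66.01574397]), np.float64(20.98604644935251)) 285
well (array([540.51031962, -20.62464838]), np.float64(20.928076391429503)) 288
well (array([512.61978111,  66.13044962]), np.float64(20.79047937556506)) 287
well (array([494.75704863,  12.41034959]), np.float64(20.979090045125673)) 297
cover10 2497 [614.3 297.6  10.3] (np.float64(178.0), np.float64(233.0))
cover10 34 [571.5  83.2  10. ] (np.float64(266.0), np.float64(251.0))
cover10 35 [513.3  83.7  11.1] (np.float64(265.0), np.float64(275.0))
knob/bar44 46 [781.9 126.7  43.1] (np.float64(249.0), np.float64(164.
[... 1766 characters left out ...]
[470.  266.3  41.6] (np.float64(344.0), np.float64(168.0))
knob/bar44 73 [619.2 298.8  42.6] (np.float64(398.0), np.float64(179.0))
knob/bar44 181 [768.3 138.1  43.2] (np.float64(432.0), np.float64(231.0))
knob/bar44 27 [503.1  87.3  43.7] (np.float64(320.0), np.float64(212.0))
knob/bar44 31 [560.3  88.6  42.7] (np.float64(341.0), np.float64(219.0))
plate30 1201 [481.4 276.   29.4] (np.float64(345.0), np.float64(171.0))
plate30 33 [621.5 291.1  29.6] (np.float64(398.0), np.float64(184.0))
plate30 69 [772.  131.2  31.5] (np.float64(431.0), np.float64(239.0))
high 312 [472.3 279.  114.2] (np.float64(345.0), np.float64(146.0))
high 1022 [539.3  98.9  85.8] (np.float64(336.0), np.float64(200.0))
```

>>> send_rows:
  steps:
    - [[0,0,-0.25,-0.9,1],[0,0,-0.25,-0.9,1],[0,0,-0.25,-0.9,1],[0,0,-0.25,-0.86,1]]

```text
time_s: 0.58
ee_pos: [238.5, 523.1, 254.2]
ee_rot: [-180.0, -0.0, -179.7]
force: [-0.9, -0.4, -0.3]
gripper_width: 90.9
gripper_force: 0.0
```

>>> send_rows:
  steps:
    - [[-0.5,-0.83,0,0,1],[-0.5,-0.83,0,0,1],[-0.5,-0.83,0,0,1],[-0.5,-0.83,0,0,1],[-0.5,-0.83,0,0,1]]

```text
time_s: 1.0
ee_pos: [338.9, 355.5, 253.9]
ee_rot: [180.0, 0.0, -180.0]
force: [1.2, 0.2, -0.1]
gripper_width: 91.0
gripper_force: 0.0
```

>>> send_rows:
  steps:
    - [[-0.5,-0.83,0,0,1],[-0.5,-0.83,0,0,1],[-0.5,-0.83,0,0,1],[-0.5,-0.83,0,0,1],[-0.5,-0.83,0,0,1]]

```text
time_s: 1.42
ee_pos: [438.9, 189.3, 254.1]
ee_rot: [180.0, 0.0, 180.0]
force: [0.6, -0.4, -0.4]
gripper_width: 91.1
gripper_force: 0.0
```

>>> send_rows:
  steps:
    - [[-0.5,-0.83,0,0,1],[-0.5,-0.83,0,0,1],[-0.5,-0.83,0,0,1],[-0.5,-0.83,0,0,1],[-0.5,-0.83,0,0,1]]

```text
time_s: 1.83
ee_pos: [538.8, 23.1, 254.0]
ee_rot: [180.0, 0.0, 179.9]
force: [1.1, 0.7, -0.2]
gripper_width: 91.4
gripper_force: 0.0
```

>>> send_rows:
  steps:
    - [[0,0,0,0,1],[0,0,0,0,1],[0,0,0,0,1]]

```text
time_s: 2.08
ee_pos: [537.8, 25.2, 253.6]
ee_rot: [180.0, -0.1, 179.9]
force: [-0.2, 0.7, 0.7]
gripper_width: 91.3
gripper_force: 0.0
```

```bash
cat >> m.py <<'E'
def wells(f,c0):
    P=cloud(f); R=np.hypot(P[...,0]-c0[0],P[...,1]-c0[1]); out=[]
    for c in comps((P[...,2]<71)&(R<76),100):
        k=max(cv2.findContours(c.astype(np.uint8),0,1)[0],key=len)[:,0]
        o,r=circ(onz(f,k,77)[:,:2]); out.append((o.round(1),round(r,1),int(c.sum())))
    return out
E
python3 - <<'E'
from m import *
f=grab('wrist','w1.png'); s=env.state(); print(s['ee_pos'],s['ee_rot'],s['time_s'])
for w in wells(f,(541,27)): print(*w)
np.savez('w1.npz',**f)
E
```

```text
[537.62791604  25.7983142  253.81052865] [ 1.79967138e+02 -4.31860957e-02 -1.79997220e+02] 2.1333
[494.1  13.7] 21.6 2023
[511.6  66.8] 21.4 1919
[539.4 -19.2] 21.3 1793
[567.5  66.7] 21.1 1671
[584.8  13.6] 21.1 1604
```

View pics/w1.png

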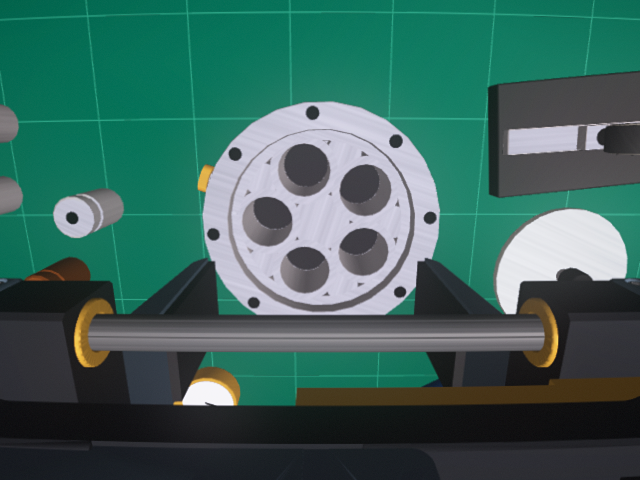

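The wrist view shows all five wells, at about (305,170), (365,190), (267,222), (362,250) and (305,270). I'll turn the wrist half a turn and measure again, so the camera-mount error cancels.

>>> send_rows:
  steps:
    - [[0,0,0,1,1],[0,0,0,1,1],[0,0,0,1,1],[0,0,0,1,1],[0,0,0,1,1]]

```text
time_s: 2.55
ee_pos: [537.5, 26.7, 254.2]
ee_rot: [180.0, -0.0, 145.4]
force: [-0.1, 0.7, 0.9]
gripper_width: 91.4
gripper_force: 0.0
```

>>> send_rows:
  steps:
    - [[0,0,0,1,1],[0,0,0,1,1],[0,0,0,1,1],[0,0,0,1,1],[0,0,0,1,1]]

```text
time_s: 2.97
ee_pos: [537.5, 26.7, 254.2]
ee_rot: [180.0, -0.0, 111.0]
force: [0.1, -0.1, 0.9]
gripper_width: 91.2
gripper_force: 0.0
```

>>> send_rows:
  steps:
    - [[0,0,0,1,1],[0,0,0,1,1],[0,0,0,1,1],[0,0,0,1,1],[0,0,0,1,1]]

```text
time_s: 3.38
ee_pos: [537.5, 26.7, 254.2]
ee_rot: [180.0, -0.0, 76.6]
force: [-0.4, -0.3, -0.3]
gripper_width: 91.4
gripper_force: 0.0
```

>>> send_rows:
  steps:
    - [[0,0,0,1,1],[0,0,0,1,1],[0,0,0,1,1],[0,0,0,1,1],[0,0,0,1,1]]

```text
time_s: 3.8
ee_pos: [537.5, 26.7, 254.2]
ee_rot: [-180.0, -0.0, 42.3]
force: [-0.4, 0.3, 1.1]
gripper_width: 90.8
gripper_force: 0.0
```

>>> send_rows:
  steps:
    - [[0,0,0,1,1],[0,0,0,1,1],[0,0,0,1,1],[0,0,0,1,1],[0,0,0,1,1]]

```text
time_s: 4.22
ee_pos: [537.5, 26.7, 254.3]
ee_rot: [-180.0, -0.0, 7.9]
force: [0.1, -1.0, -0.5]
gripper_width: 91.0
gripper_force: 0.0
```

>>> send_rows:
  steps:
    - [[0,0,0,1,1],[0,0,0,0.18,1],[0,0,0,0,1],[0,0,0,0,1]]

```text
time_s: 4.55
ee_pos: [537.9, 25.9, 254.2]
ee_rot: [-180.0, -0.0, 0.2]
force: [0.1, -0.6, 0.5]
gripper_width: 91.4
gripper_force: 0.0
```

Run:
```python
from m import *
f=grab('wrist','w2.png'); s=env.state(); print(s['ee_pos'],s['ee_rot'],s['time_s'])
a=[w[0] for w in wells(f,(541,27))]; g=np.load('w1.npz'); b=[w[0] for w in wells(g,(541,27))]
t=[w[0] for w in wells(grab('top'),(541,27))]; sc=[w[0] for w in wells(grab('scene'),(541,27))]
for n,x in zip(('y0','y180','top','scene'),(a,b,t,sc)): print(n,np.mean(x,0).round(2),len(x))
for x in a: 
    y=min(b,key=lambda q:np.hypot(*(q-x))); print('well',x,y,(x+y)/2)
for c in capsules(f,-100): print('cap',*c)
```

```text
[537.9711904   25.64385203 254.06775891] [-1.79993543e+02 -6.97907701e-03  1.41522083e-01] 4.6
y0 [540.78  28.66] 5
y180 [539.48  28.32] 5
top [512.6  66.1] 1
scene [543.28  25.92] 5
well [586.2  14. ] [584.8  13.6] [585.5  13.8]
well [568.7  66.9] [567.5  66.7] [568.1  66.8]
well [540.7 -18.8] [539.4 -19.2] [540.05 -19.  ]
well [512.8  67.2] [511.6  66.8] [512.2  67. ]
well [495.5  14. ] [494.1  13.7] [494.8   13.85]
cap [ 617.1 -250.4] [ 616.2 -249.4   65.2] [125.  70.  35.] 1523
cap [ 541.2 -201.9] [ 539.7 -202.3   65.3] [172. 172. 185.] 1427
```

>>> send_rows:
  steps:
    - [[0.02,0.95,0.2,0,0.77],[0.02,0.95,0.2,0,0.77],[0.02,0.95,0.2,0,0.77],[0,0.95,0.2,0,0.77],[0,0.95,0.2,0,0.77]]

```text
time_s: 5.12
ee_pos: [540.3, -166.6, 213.7]
ee_rot: [-180.0, -0.0, 0.0]
force: [1.0, -0.0, -0.3]
gripper_width: 70.4
gripper_force: 0.0
```

>>> send_rows:
  steps:
    - [[0,0.95,0.2,0,0.77],[0,0,0,0,0.77],[0,0,0,0,0.77]]

```text
time_s: 5.37
ee_pos: [540.0, -204.6, 205.1]
ee_rot: [-179.9, 0.1, -0.2]
force: [0.3, 0.5, 0.1]
gripper_width: 70.4
gripper_force: 0.0
```

```bash
cat >> m.py <<'E'
def captops(f):
    """top discs from sharp edges of z=64 layer: use depth mask >57 then fit circle to far (non-side) contour, robustly"""
    P=cloud(f); out=[]; ee=env.state()['ee_pos']
    m=(P[...,2]>60.5)&(P[...,2]<70)
    for c in comps(m,300):
        k=max(cv2.findContours(c.astype(np.uint8),0,1)[0],key=len)[:,0]
        if k[:,0].min()<2 or k[:,1].min()<2 or k[:,0].max()>637: continue
        Q=onz(f,k,64)[:,:2]; o,r=circ(Q)
        if 17<r<24: out.append((o.round(1),round(r,1),f['pixels'][c].mean(0).round(),int(c.sum()),np.nanmedian(P[c],0).round(1)))
    return out
E
python3 - <<'E'
from m import *
f=grab('wrist','w3.png'); s=env.state(); print(s['ee_pos'],s['ee_rot'],s['gripper_width'])
for c in captops(f): print(*c)
E
```

```text
[ 540.28124407 -203.32028445  205.57962856] [-1.79942084e+02  3.61513193e-02 -1.03217653e-01] 70.52049097445666
[ 616.2 -253.3] 19.4 [154.  91.  48.] 2178 [ 616.6 -253.1   65.2]
[584.9  18.2] 20.3 [107. 101. 106.] 512 [583.8  32.6  65.4]
[ 544.5 -405.9] 19.8 [195. 196. 208.] 1800 [ 545.  -404.9   65.3]
[538.7 -16.5] 21.3 [113. 108. 113.] 432 [531.5  -0.9  65.2]
[ 538.7 -204.8] 19.5 [199. 201. 211.] 1845 [ 539.3 -204.9   65.3]
[ 524.6 -316.7] 19.6 [199. 200. 210.] 1787 [ 525.4 -316.1   65.4]
```

View pics/w3.png

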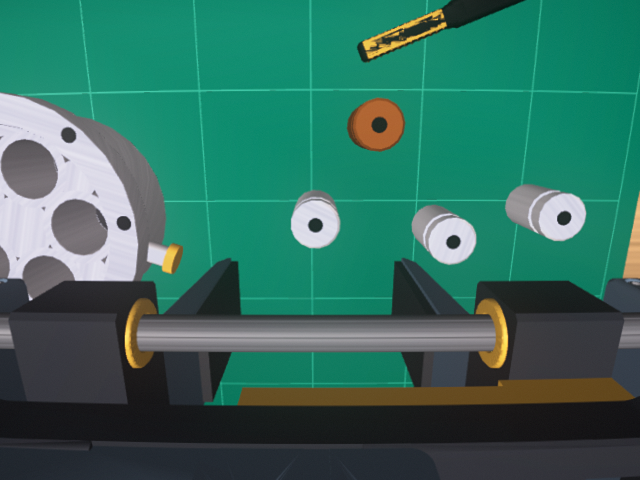

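The view shows capsule c1's top at (315,225) between the fingers, with the decoy and two more capsules to the right. Going down to grip c1.

>>> send_rows:
  steps:
    - [[-0.04,0.03,0.9,0,0.77],[0,0,0.9,0,0.77],[0,0,0.9,0,0.77],[0,0,0.9,0,0.77],[0,0,0.6,0,0.77]]

```text
time_s: 5.83
ee_pos: [537.8, -201.8, 35.5]
ee_rot: [-179.9, 0.2, 0.1]
force: [0.6, 0.5, -0.3]
gripper_width: 70.1
gripper_force: 0.0
```

>>> send_rows:
  steps:
    - [[0,0,0,0,0.77],[0,0,0,0,0.3],[0,0,0,0,0.3],[0,0,0,0,0.3],[0,0,0,0,0.3]]
  squeeze: 25

```text
time_s: 6.25
ee_pos: [540.3, -204.4, 40.1]
ee_rot: [179.9, -0.2, -0.0]
force: [-0.3, -0.7, 0.7]
gripper_width: 46.4
gripper_force: 0.0
```

>>> send_rows:
  steps:
    - [[0,0,0,0,0.3],[0,0,0,0,0.3],[0,0,0,0,0.3],[0,0,0,0,0.3]]

```text
time_s: 6.58
ee_pos: [539.9, -204.3, 39.5]
ee_rot: [180.0, -0.2, -0.1]
force: [-0.3, 1.4, 7.2]
gripper_width: 39.6
gripper_force: 25.0
```

>>> send_rows:
  steps:
    - [[0,0,-0.5,0,0.3],[0,0,-0.8,0,0.3],[0,0,-0.9,0,0.3],[0,0,-0.8,0,0.3],[0.18,-0.5,0,0,0.3]]

```text
time_s: 7.0
ee_pos: [549.1, -188.1, 165.0]
ee_rot: [179.6, -0.7, -0.2]
force: [1.1, -0.6, -1.6]
gripper_width: 39.5
gripper_force: 25.0
```

>>> send_rows:
  steps:
    - [[0.2,-0.9,0,0,0.3],[0.2,-0.9,0,0,0.3],[0.2,-0.9,0,0,0.3],[0.2,-0.9,0,0,0.3],[0.2,-0.9,0,0,0.3]]

```text
time_s: 7.42
ee_pos: [585.9, -2.7, 157.8]
ee_rot: [180.0, 0.0, -0.1]
force: [-0.2, -1.2, -2.6]
gripper_width: 39.4
gripper_force: 25.0
```

>>> send_rows:
  steps:
    - [[0,-0.46,0,0,0.3],[0,0,0,0,0.3],[0,0,0,0,0.3],[0,0,0,0,0.3],[0,0,0,0,0.3]]

```text
time_s: 7.83
ee_pos: [586.0, 12.9, 157.8]
ee_rot: [180.0, 0.0, -0.1]
force: [-0.1, 0.2, -1.9]
gripper_width: 39.5
gripper_force: 25.0
```

Run:
```python
from m import *
f=grab('wrist','w4.png'); s=env.state(); print(s['ee_pos'],s['ee_rot'],s['gripper_width'],s['force'])
s=env.state(); print(s['ee_pos'],s['time_s'])
```

```text
[586.04670922  12.88332772 157.86882335] [ 1.79986613e+02  1.53393986e-02 -1.30181702e-01] 39.66457757523445 [ 0.00617735  0.01411178 -1.40251571]
[586.04670922  12.88332772 157.86882335] 7.8833
```

View pics/w4.png

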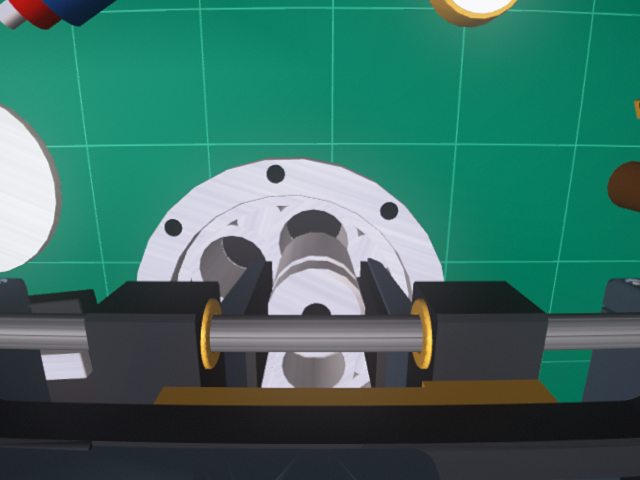

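The capsule is held between the fingers at (315,295), above well A. Lowering in stages.

>>> send_rows:
  steps:
    - [[0.02,-0.025,0.3,0,0.3],[0,0,0.4,0,0.3],[0,0,0.3,0,0.3],[0,0,0.2,0,0.3],[0,0,0,0,0.3]]

```text
time_s: 8.3
ee_pos: [585.8, 14.2, 108.2]
ee_rot: [180.0, 0.2, -0.1]
force: [0.1, 0.2, -1.5]
gripper_width: 39.5
gripper_force: 25.0
```

>>> send_rows:
  steps:
    - [[0,0,0.1,0,0.3],[0,0,0.1,0,0.3],[0,0,0.1,0,0.3],[0,0,0,0,0.3]]

```text
time_s: 8.63
ee_pos: [586.8, 15.1, 97.5]
ee_rot: [-180.0, 0.0, -0.0]
force: [-0.7, 0.6, -1.7]
gripper_width: 39.6
gripper_force: 25.0
```

>>> send_rows:
  steps:
    - [[0,0.02,0.12,0,0.3],[0,0,0.12,0,0.3],[0,0,0.1,0,0.3],[0,0,0,0,0.3],[0,0,0,0,0.6]]

```text
time_s: 9.05
ee_pos: [587.0, 14.4, 84.1]
ee_rot: [-180.0, 0.0, -0.0]
force: [-0.2, -0.5, 1.2]
gripper_width: 43.5
gripper_force: 0.0
```

>>> send_rows:
  steps:
    - [[0,0,0,0,0.6],[0,0,0,0,0.6],[0,0,0,0,0.6],[0,0,-0.3,0,0.6],[0,0,-1,0,0.6]]

```text
time_s: 9.47
ee_pos: [583.0, 14.3, 131.6]
ee_rot: [180.0, 0.7, -0.0]
force: [-0.1, 0.2, 0.1]
gripper_width: 54.9
gripper_force: 0.0
```

>>> send_rows:
  steps:
    - [[0,0,-1,0,0.7],[0,0,-1,0,0.77],[0,0,0,0,0.77],[0,0,0,0,0.77]]

```text
time_s: 9.8
ee_pos: [588.6, 14.3, 219.6]
ee_rot: [-180.0, -0.4, -0.0]
force: [-0.3, 0.7, 0.3]
gripper_width: 70.5
gripper_force: 0.0
```

```bash
cat >> m.py <<'E'
def home(f,ws):
    P=cloud(f)
    for w in ws:
        m=np.hypot(P[...,0]-w[0],P[...,1]-w[1])<17
        z=P[...,2][m]; print('well',w,'z pct',np.nanpercentile(z,[10,50,90]).round(1),m.sum())
WS=[(585.5,13.8),(568.1,66.8),(540,-19),(512.2,67),(494.8,13.9)]
E
python3 - <<'E'
from m import *
f=grab('top','t5.png'); s=env.state(); print(s['ee_pos'],s['ee_rot'],s['gripper_width'],s['force'])
home(f,WS)
home(grab('scene'),WS)
for c in capsules(f): print(*c)
E
```

```text
[587.15043893  14.36892079 217.11795504] [-1.79998785e+02 -1.04708937e-01 -3.15298975e-02] 70.14249505364147 [-0.53978758 -0.14721012 -1.50759582]
well (585.5, 13.8) z pct [ 74.5 593.9 595.8] 690
well (568.1, 66.8) z pct [ 12.1 400.2 607. ] 763
well (540, -19) z pct [556.7 576.2 614. ] 324
well (512.2, 67) z pct [560.9 618.  623.3] 499
well (494.8, 13.9) z pct nan 0
well (585.5, 13.8) z pct [ 72.9 346.8 375.8] 352
well (568.1, 66.8) z pct [217.6 220.8 272.4] 9
well (540, -19) z pct [50.3 50.3 50.3] 1
well (512.2, 67) z pct nan 0
well (494.8, 13.9) z pct nan 0
[ 616.3 -251.5] [ 616.8 -251.5   64.8] [114.  76.  48.] 229
[ 547.5 -405.4] [ 546.4 -405.    65.1] [152. 152. 155.] 243
[ 526.8 -315.1] [ 527.5 -314.9   64.9] [150. 152. 155.] 244
[ 452.4 -307.2] [ 452.8 -306.7   65.1] [151. 152. 156.] 252
  return np.nanmean(a, axis, out=out, keepdims=keepdims)
```

>>> send_rows:
  steps:
    - [[-0.36,0.9,0.03,0,0.77],[-0.36,0.9,0.03,0,0.77],[-0.36,0.9,0.03,0,0.77],[-0.36,0.9,0.03,0,0.77],[-0.36,0.9,0.03,0,0.77]]

```text
time_s: 10.32
ee_pos: [512.9, -166.5, 208.1]
ee_rot: [-179.9, 0.2, 0.0]
force: [0.3, -0.1, -0.4]
gripper_width: 70.1
gripper_force: 0.0
```

>>> send_rows:
  steps:
    - [[-0.36,0.9,0.03,0,0.77],[-0.36,0.9,0.03,0,0.77],[-0.36,0.9,0.03,0,0.77],[-0.4,0.9,0.03,0,0.77],[0,0,0,0,0.77]]

```text
time_s: 10.73
ee_pos: [451.9, -314.5, 203.0]
ee_rot: [180.0, 0.3, -0.4]
force: [-0.1, 1.3, 0.5]
gripper_width: 70.3
gripper_force: 0.0
```

>>> send_rows:
  steps:
    - [[0,0,0,0,0.77],[0,0,0,0,0.77]]

```text
time_s: 10.9
ee_pos: [455.0, -308.8, 203.9]
ee_rot: [-179.9, 0.1, -0.1]
force: [0.1, 0.2, -0.3]
gripper_width: 70.5
gripper_force: 0.0
```

Run:
```python
from m import *
f=grab('wrist'); s=env.state(); print(s['ee_pos'],s['ee_rot'],s['gripper_width'])
for c in captops(f): print(*c)
```

```text
[ 455.52467719 -308.37331929  204.33609432] [-1.79884690e+02  1.00714933e-01  3.46474472e-03] 70.10085278887937
[ 543.8 -406.3] 19.6 [197. 198. 209.] 2263 [ 544.2 -405.8   65.2]
[ 524.3 -317. ] 19.5 [198. 201. 211.] 2189 [ 524.9 -317.2   65.2]
[ 449.3 -308.4] 19.5 [199. 201. 211.] 1843 [ 450.  -308.1   65.3]
```

>>> send_rows:
  steps:
    - [[-0.15,0,0.9,0,0.77],[0,0,0.9,0,0.77],[0,0,0.9,0,0.77],[0,0,0.9,0,0.77],[0,0,0.52,0,0.77]]

```text
time_s: 11.37
ee_pos: [448.4, -306.3, 37.1]
ee_rot: [-179.8, 0.3, 0.1]
force: [-0.6, 0.7, 0.7]
gripper_width: 70.0
gripper_force: 0.0
```

>>> send_rows:
  steps:
    - [[0,0,0,0,0.77],[0,0,0,0,0.77],[0,0,0,0,0.3],[0,0,0,0,0.3],[0,0,0,0,0.3]]

```text
time_s: 11.78
ee_pos: [450.9, -310.0, 42.5]
ee_rot: [179.9, -0.2, -0.0]
force: [0.7, 0.7, -1.1]
gripper_width: 52.9
gripper_force: 0.0
```

>>> send_rows:
  steps:
    - [[0,0,0,0,0.3],[0,0,0,0,0.3],[0,0,0,0,0.3],[0,0,0,0,0.3],[0,0,0,0,0.3]]

```text
time_s: 12.2
ee_pos: [450.0, -309.2, 41.6]
ee_rot: [-180.0, -0.1, -0.1]
force: [1.0, 3.4, 6.0]
gripper_width: 39.5
gripper_force: 25.0
```

>>> send_rows:
  steps:
    - [[0,0,-0.5,0,0.3],[0,0,-0.8,0,0.3],[0,0,-0.9,0,0.3],[0,0,-0.8,0,0.3],[0.15,-0.88,0,0,0.3]]

```text
time_s: 12.62
ee_pos: [459.3, -281.4, 167.2]
ee_rot: [179.3, -0.7, -0.3]
force: [1.4, -0.9, -1.6]
gripper_width: 39.4
gripper_force: 24.9
```

>>> send_rows:
  steps:
    - [[0.2,-0.9,0,0,0.3],[0.2,-0.9,0,0,0.3],[0.2,-0.9,0,0,0.3],[0.2,-0.9,0,0,0.3],[0.2,-0.9,0,0,0.3]]

```text
time_s: 13.03
ee_pos: [495.3, -92.9, 160.3]
ee_rot: [180.0, 0.0, -0.1]
force: [1.0, -0.4, -2.8]
gripper_width: 39.3
gripper_force: 24.9
```

>>> send_rows:
  steps:
    - [[0,-0.9,0,0,0.3],[0,-0.9,0,0,0.3],[0,-0.9,0,0,0.3],[0,0,0,0,0.3],[0,0,0,0,0.3]]

```text
time_s: 13.45
ee_pos: [495.4, 14.9, 160.3]
ee_rot: [180.0, 0.1, 0.2]
force: [-0.3, 0.2, -2.1]
gripper_width: 39.6
gripper_force: 24.9
```

>>> send_rows:
  steps:
    - [[0,0,0,0,0.3],[0,0,0,0,0.3],[0,0,0,0,0.3]]

```text
time_s: 13.7
ee_pos: [495.8, 12.4, 160.6]
ee_rot: [180.0, 0.0, -0.1]
force: [-0.0, 0.8, -2.8]
gripper_width: 39.6
gripper_force: 24.9
```

>>> send_rows:
  steps:
    - [[0,-0.02,0.3,0,0.3],[0,0,0.4,0,0.3],[0,0,0.3,0,0.3],[0,0,0.2,0,0.3],[0,0,0,0,0.3]]

```text
time_s: 14.12
ee_pos: [494.6, 13.5, 111.1]
ee_rot: [180.0, 0.2, -0.1]
force: [-0.0, -0.2, -2.3]
gripper_width: 39.7
gripper_force: 24.9
```

>>> send_rows:
  steps:
    - [[0,0,0.1,0,0.3],[0,0,0.1,0,0.3],[0,0,0.1,0,0.3],[0,0,0,0,0.3],[0,0,0,0,0.3]]

```text
time_s: 14.53
ee_pos: [495.9, 14.5, 100.8]
ee_rot: [-180.0, -0.0, -0.0]
force: [0.5, 0.6, -1.7]
gripper_width: 39.3
gripper_force: 24.9
```

>>> send_rows:
  steps:
    - [[0,0.01,0.15,0,0.3],[0,0,0.15,0,0.3],[0,0,0.12,0,0.3],[0,0,0,0,0.3],[0,0,0,0,0.6]]

```text
time_s: 14.95
ee_pos: [495.7, 14.1, 83.6]
ee_rot: [-180.0, 0.0, -0.0]
force: [0.1, -0.5, -0.3]
gripper_width: 43.8
gripper_force: 0.0
```

>>> send_rows:
  steps:
    - [[0,0,0,0,0.6],[0,0,0,0,0.6],[0,0,0,0,0.6],[0,0,-0.3,0,0.6],[0,0,-0.9,0,0.6]]

```text
time_s: 15.37
ee_pos: [492.5, 13.8, 128.7]
ee_rot: [180.0, 0.6, 0.0]
force: [0.2, -0.7, -0.4]
gripper_width: 55.0
gripper_force: 0.0
```

>>> send_rows:
  steps:
    - [[0,0,-0.9,0,0.7],[0,0,-0.9,-1,0.77],[0,0,0,-1,0.77],[0,0,0,-1,0.77],[0,0,0,-1,0.77]]

```text
time_s: 15.78
ee_pos: [496.2, 13.6, 205.3]
ee_rot: [179.9, -0.1, 27.8]
force: [-0.3, 0.1, -0.9]
gripper_width: 70.3
gripper_force: 0.0
```

>>> send_rows:
  steps:
    - [[0,0,0,-1,0.77],[0,0,0,-1,0.77],[0,0,0,-1,0.77],[0,0,0,-1,0.77],[0,0,0,-1,0.77]]

```text
time_s: 16.2
ee_pos: [495.8, 13.6, 204.3]
ee_rot: [179.9, 0.0, 62.2]
force: [-0.3, -0.6, -0.2]
gripper_width: 70.2
gripper_force: 0.0
```

>>> send_rows:
  steps:
    - [[0,0,0,-1,0.77],[0,0,0,-1,0.77],[0,0,0,-1,0.77],[0,0,0,-1,0.77],[0,0,0,-0.09,0.77]]

```text
time_s: 16.62
ee_pos: [495.8, 13.6, 204.3]
ee_rot: [180.0, 0.0, 90.1]
force: [-1.0, 0.3, 0.4]
gripper_width: 70.6
gripper_force: 0.0
```

>>> send_rows:
  steps:
    - [[-0.9,0.08,0,0,0.77],[-0.9,0.08,0,0,0.77],[-0.9,0.08,0,0,0.77],[-0.9,0.08,0,0,0.77],[-0.9,0.08,0,0,0.77]]

```text
time_s: 17.03
ee_pos: [511.6, -167.9, 204.3]
ee_rot: [180.0, 0.0, 89.8]
force: [0.4, 0.2, 0.9]
gripper_width: 70.3
gripper_force: 0.0
```

>>> send_rows:
  steps:
    - [[-0.9,0.08,0,0,0.77],[-0.9,0.08,0,0,0.77],[-0.9,0.08,0,0,0.77],[-0.9,0.08,0,0,0.77],[-0.18,0,0,0,0.77]]

```text
time_s: 17.45
ee_pos: [524.5, -322.9, 203.6]
ee_rot: [180.0, 0.2, 89.6]
force: [0.1, -0.0, 0.0]
gripper_width: 70.5
gripper_force: 0.0
```

>>> send_rows:
  steps:
    - [[0,0,0,0,0.77],[0,0,0,0,0.77],[0,0,0,0,0.77],[0,0,0,0,0.77]]

```text
time_s: 17.78
ee_pos: [524.4, -315.6, 204.2]
ee_rot: [-180.0, -0.0, 90.0]
force: [-0.0, 0.3, 0.2]
gripper_width: 70.2
gripper_force: 0.0
```

Run:
```python
from m import *
f=grab('wrist'); s=env.state(); print(s['ee_pos'],s['ee_rot'],s['gripper_width'])
for c in captops(f): print(*c)
f=grab('top','t6.png'); home(f,WS)
```

```text
[ 524.5067998  -315.7040495   204.24639318] [ 1.79996308e+02 -1.30966193e-02  9.00394795e+01] 69.92498128171721
[ 615.7 -253.3] 19.4 [159.  94.  49.] 2084 [ 615.3 -252.9   65.1]
[ 524.  -317.1] 19.5 [205. 207. 215.] 1855 [ 523.6 -316.6   65.3]
well (585.5, 13.8) z pct [72.4 74.6 77. ] 164
well (568.1, 66.8) z pct [ 8.4 11.2 14.3] 121
well (540, -19) z pct [ 8.8 11.3 14.1] 142
well (512.2, 67) z pct [ 7.9 11.3 14.3] 139
well (494.8, 13.9) z pct [72.1 74.9 77.5] 177
```

>>> send_rows:
  steps:
    - [[-0.04,-0.01,0.9,0,0.77],[0,0,0.9,0,0.77],[0,0,0.9,0,0.77],[0,0,0.9,0,0.77],[0,0,0.52,0,0.77]]

```text
time_s: 18.3
ee_pos: [522.3, -316.6, 35.6]
ee_rot: [-179.7, -0.2, 90.0]
force: [0.4, 0.0, -0.6]
gripper_width: 69.8
gripper_force: 0.0
```

>>> send_rows:
  steps:
    - [[0,0,0,0,0.77],[0,0,0,0,0.77],[0,0,0,0,0.3],[0,0,0,0,0.3],[0,0,0,0,0.3]]

```text
time_s: 18.72
ee_pos: [525.3, -319.4, 41.2]
ee_rot: [179.8, 0.1, 90.0]
force: [0.8, -0.5, 0.4]
gripper_width: 53.0
gripper_force: 0.0
```

>>> send_rows:
  steps:
    - [[0,0,0,0,0.3],[0,0,0,0,0.3],[0,0,0,0,0.3],[0,0,0,0,0.3],[0,0,0,0,0.3]]

```text
time_s: 19.13
ee_pos: [525.2, -319.2, 40.3]
ee_rot: [179.8, 0.1, 90.0]
force: [1.9, -0.3, 5.5]
gripper_width: 39.4
gripper_force: 25.0
```

>>> send_rows:
  steps:
    - [[0,0,-0.5,0,0.3],[0,0,-0.8,0,0.3],[0,0,-0.9,0,0.3],[0,0,-0.8,0,0.3],[0.67,0.05,0,0,0.3]]

```text
time_s: 19.55
ee_pos: [528.9, -297.5, 165.4]
ee_rot: [179.4, 0.5, 89.8]
force: [2.0, -0.4, -1.2]
gripper_width: 39.5
gripper_force: 25.0
```

>>> send_rows:
  steps:
    - [[0.85,0.04,0,0,0.3],[0.85,0.04,0,0,0.3],[0.85,0.04,0,0,0.3],[0.85,0.04,0,0,0.3],[0.85,0.04,0,0,0.3]]

```text
time_s: 19.97
ee_pos: [532.7, -120.4, 158.0]
ee_rot: [-179.8, -0.0, 89.9]
force: [0.8, 0.5, -3.0]
gripper_width: 39.4
gripper_force: 25.0
```

>>> send_rows:
  steps:
    - [[0.85,0.04,0,0,0.3],[0.85,0.04,0,0,0.3],[0.85,0.04,0,0,0.3],[0,0,0,0,0.3],[0,0,0,0,0.3]]

```text
time_s: 20.38
ee_pos: [537.9, -18.6, 158.1]
ee_rot: [-179.8, 0.0, 90.2]
force: [-0.7, -0.7, -3.3]
gripper_width: 39.2
gripper_force: 25.0
```

>>> send_rows:
  steps:
    - [[0,0,0,0,0.3],[0,0,0,0,0.3],[0,0,0,0,0.3]]

```text
time_s: 20.63
ee_pos: [538.7, -21.2, 158.8]
ee_rot: [-180.0, 0.0, 89.9]
force: [-0.1, -0.3, -2.9]
gripper_width: 39.4
gripper_force: 25.0
```

Run:
```python
from m import *
f=grab('wrist','w7.png'); s=env.state(); print(s['ee_pos'],s['ee_rot'],s['gripper_width'])
# held capsule top: at z = tcp+~23.5
P=cloud(f); z=s['ee_pos'][2]
m=(P[...,2]>z+15)&(P[...,2]<z+32)&(np.hypot(P[...,0]-s['ee_pos'][0],P[...,1]-s['ee_pos'][1])<40)
for c in comps(m,200): print(c.sum(),np.nanpercentile(P[c],[1,50,99],axis=0).round(1).tolist())
```

```text
[538.86680353 -21.17500222 158.93679851] [-1.79971705e+02  7.07610473e-03  8.98602524e+01] 39.493648020515636
5759 [[509.1, -20.8, 174.4], [537.2, -9.2, 183.9], [565.0, 0.4, 190.3]]
```

>>> send_rows:
  steps:
    - [[0.015,0.025,0.3,0,0.3],[0,0,0.4,0,0.3],[0,0,0.3,0,0.3],[0,0,0.2,0,0.3],[0,0,0,0,0.3]]

```text
time_s: 21.1
ee_pos: [539.7, -20.3, 109.7]
ee_rot: [-179.9, 0.0, 89.9]
force: [0.6, -0.8, -3.5]
gripper_width: 39.3
gripper_force: 25.0
```

>>> send_rows:
  steps:
    - [[0,0,0.1,0,0.3],[0,0,0.1,0,0.3],[0,0,0.1,0,0.3],[0,0,0,0,0.3],[0,0,0,0,0.3]]

```text
time_s: 21.52
ee_pos: [540.4, -19.6, 99.2]
ee_rot: [180.0, 0.0, 90.0]
force: [1.2, -1.6, -4.5]
gripper_width: 39.5
gripper_force: 25.0
```

>>> send_rows:
  steps:
    - [[-0.01,0,0.15,0,0.3],[0,0,0.15,0,0.3],[0,0,0.09,0,0.3],[0,0,0,0,0.3],[0,0,0,0,0.6]]

```text
time_s: 21.93
ee_pos: [539.7, -19.5, 83.2]
ee_rot: [-179.9, -0.0, 90.0]
force: [-0.5, -0.4, 0.8]
gripper_width: 43.1
gripper_force: 0.0
```

>>> send_rows:
  steps:
    - [[0,0,0,0,0.6],[0,0,0,0,0.6],[0,0,0,0,0.6],[0,0,-0.3,0,0.6],[0,0,-0.9,0,0.6]]

```text
time_s: 22.35
ee_pos: [536.3, -19.4, 127.8]
ee_rot: [-179.4, -0.1, 90.0]
force: [-0.3, -0.4, 0.2]
gripper_width: 54.7
gripper_force: 0.0
```

>>> send_rows:
  steps:
    - [[0,0,-0.9,0,0.7],[0,0,-0.9,-1,0.77],[0,0,0,-1,0.77],[0,0,0,-1,0.77],[0,0,0,-1,0.77]]

```text
time_s: 22.77
ee_pos: [540.2, -19.7, 204.8]
ee_rot: [179.9, 0.0, 117.8]
force: [-0.8, 0.1, -0.4]
gripper_width: 69.9
gripper_force: 0.0
```

>>> send_rows:
  steps:
    - [[0,0,0,-1,0.77],[0,0,0,-0.24,0.77],[-0.79,-0.56,0,0,0.77],[-0.79,-0.56,0,0,0.77],[-0.79,-0.56,0,0,0.77]]

```text
time_s: 23.18
ee_pos: [541.3, -136.6, 204.0]
ee_rot: [180.0, 0.0, 126.1]
force: [1.5, -0.1, -0.5]
gripper_width: 70.5
gripper_force: 0.0
```

>>> send_rows:
  steps:
    - [[-0.79,-0.56,0,0,0.77],[-0.79,-0.56,0,0,0.77],[-0.79,-0.56,0,0,0.77],[-0.79,-0.56,0,0,0.77],[-0.79,-0.56,0,0,0.77]]

```text
time_s: 23.6
ee_pos: [543.3, -331.3, 203.8]
ee_rot: [180.0, -0.0, 126.0]
force: [1.4, 0.7, -0.1]
gripper_width: 70.3
gripper_force: 0.0
```

>>> send_rows:
  steps:
    - [[-0.79,-0.56,0,0,0.77],[-0.79,-0.56,0,0,0.77],[0,0,0,0,0.77],[0,0,0,0,0.77],[0,0,0,0,0.77]]

```text
time_s: 24.02
ee_pos: [544.3, -406.5, 203.3]
ee_rot: [180.0, -0.1, 126.0]
force: [-0.3, 0.3, 0.4]
gripper_width: 70.1
gripper_force: 0.0
```

>>> send_rows:
  steps:
    - [[0,0,0,0,0.77],[0,0,0,0,0.77]]

```text
time_s: 24.18
ee_pos: [544.8, -405.5, 203.9]
ee_rot: [180.0, -0.0, 126.1]
force: [0.4, 0.7, 0.5]
gripper_width: 70.0
gripper_force: 0.0
```

Run:
```python
from m import *
f=grab('wrist','w8.png'); s=env.state(); print(s['ee_pos'],s['ee_rot'],s['gripper_width'])
for c in captops(f): print(*c)
f=grab('top','t8.png'); home(f,WS)
for c in capsules(f): print(*c)
```

```text
[ 544.83920314 -405.62367226  203.996488  ] [1.79979478e+02 3.41713353e-03 1.26092044e+02] 70.02548475547323
[ 615.3 -253.9] 19.7 [144.  84.  42.] 2185 [ 614.7 -254.    65. ]
[ 543.8 -407. ] 19.5 [199. 201. 211.] 1861 [ 543.4 -406.5   65.2]
well (585.5, 13.8) z pct [71.8 74.1 77.5] 164
well (568.1, 66.8) z pct [ 8.5 11.  13.6] 120
well (540, -19) z pct [72.4 74.5 77.7] 175
well (512.2, 67) z pct [ 8.4 11.  14.1] 137
well (494.8, 13.9) z pct [72.5 75.1 77.3] 176
[ 616.6 -251.7] [ 616.7 -251.3   64.8] [117.  77.  49.] 228
[ 547.5 -405.4] [ 546.6 -404.8   65.5] [155. 155. 159.] 242
```

>>> send_rows:
  steps:
    - [[-0.02,-0.04,0.9,0,0.77],[0,0,0.9,0,0.77],[0,0,0.9,0,0.77],[0,0,0.9,0,0.77],[0,0,0.5,0,0.77]]

```text
time_s: 24.7
ee_pos: [542.0, -406.3, 35.5]
ee_rot: [-179.9, -0.3, 126.1]
force: [-0.2, 0.3, -0.3]
gripper_width: 70.1
gripper_force: 0.0
```

>>> send_rows:
  steps:
    - [[0,0,0,0,0.77],[0,0,0,0,0.77],[0,0,0,0,0.3],[0,0,0,0,0.3],[0,0,0,0,0.3]]

```text
time_s: 25.12
ee_pos: [544.8, -409.4, 41.9]
ee_rot: [179.9, 0.2, 126.0]
force: [0.1, 1.2, 0.2]
gripper_width: 52.9
gripper_force: 0.0
```

>>> send_rows:
  steps:
    - [[0,0,0,0,0.3],[0,0,0,0,0.3],[0,0,0,0,0.3],[0,0,0,0,0.3],[0,0,0,0,0.3]]

```text
time_s: 25.53
ee_pos: [544.9, -408.9, 40.9]
ee_rot: [179.9, 0.1, 126.0]
force: [1.9, 1.6, 5.6]
gripper_width: 39.7
gripper_force: 24.9
```

>>> send_rows:
  steps:
    - [[0,0,-0.5,0,0.3],[0,0,-0.8,0,0.3],[0,0,-0.9,0,0.3],[0,0,-0.8,0,0.3],[0.83,0.55,0,0,0.3]]

```text
time_s: 25.95
ee_pos: [545.2, -377.4, 166.4]
ee_rot: [179.9, 1.1, 125.7]
force: [2.2, -0.6, -1.3]
gripper_width: 39.5
gripper_force: 24.9
```

>>> send_rows:
  steps:
    - [[0.84,0.53,0,0,0.3],[0.84,0.53,0,0,0.3],[0.84,0.53,0,0,0.3],[0.84,0.53,0,0,0.3],[0.84,0.53,0,0,0.3]]

```text
time_s: 26.37
ee_pos: [527.5, -169.1, 158.7]
ee_rot: [-179.9, -0.1, 126.0]
force: [0.5, 0.6, -2.0]
gripper_width: 39.5
gripper_force: 24.9
```

>>> send_rows:
  steps:
    - [[0.84,0.53,0,0,0.3],[0.84,0.53,0,0,0.3],[0.84,0.53,0,0,0.3],[0.84,0.53,0,0,0.3],[0.84,0.53,0,0,0.3]]

```text
time_s: 26.78
ee_pos: [514.7, 28.8, 158.9]
ee_rot: [-179.9, -0.0, 126.0]
force: [0.9, 0.1, -2.7]
gripper_width: 39.9
gripper_force: 24.9
```

>>> send_rows:
  steps:
    - [[0.84,0.53,0,0,0.3],[0,0,0,0,0.3],[0,0,0,0,0.3],[0,0,0,0,0.3],[0,0,0,0,0.3]]

```text
time_s: 27.2
ee_pos: [513.2, 66.0, 159.2]
ee_rot: [-179.9, 0.0, 125.9]
force: [-0.2, -0.1, -1.8]
gripper_width: 39.6
gripper_force: 24.9
```

Run:
```python
from m import *
f=grab('wrist','w9.png'); s=env.state(); print(s['ee_pos'],s['ee_rot'],s['gripper_width'],s['force'])
P=cloud(f); e=s['ee_pos']; y=np.radians(s['ee_rot'][2])
tx=np.array([np.cos(y),np.sin(y)]); d=P[...,:2]-e[:2]; a=d@tx; b=d@np.array([tx[1],-tx[0]])
m=(abs(P[...,2]-e[2]-23)<6)&(abs(b)<8)&(abs(a)<40)
print('far edge along tool x',np.nanpercentile(a[m],[50,95,98,99.5]).round(1)); 
d=np.array([512.2,67])-e[:2]; print('well in tool',d@tx,d@np.array([tx[1],-tx[0]]))
```

```text
[513.31917378  65.82101596 159.24303743] [-1.79947235e+02 -9.93933998e-04  1.25893034e+02] 39.64632752987441 [ 0.69479206 -0.15803881 -2.14722504]
far edge along tool x [12.6 21.3 21.6 21.9]
well in tool 1.6112525518515524 -0.21544960425252324
```

>>> send_rows:
  steps:
    - [[0.01,0,0.3,0,0.3],[0,0,0.4,0,0.3],[0,0,0.3,0,0.3],[0,0,0.2,0,0.3],[0,0,0,0,0.3]]

```text
time_s: 27.67
ee_pos: [512.1, 66.3, 109.9]
ee_rot: [-179.8, -0.1, 125.9]
force: [-0.0, -0.4, -1.9]
gripper_width: 39.5
gripper_force: 24.9
```

>>> send_rows:
  steps:
    - [[0,0,0.1,0,0.3],[0,0,0.1,0,0.3],[0,0,0.1,0,0.3],[0,0,0,0,0.3],[0,0,0,0,0.3]]

```text
time_s: 28.08
ee_pos: [513.2, 67.5, 99.6]
ee_rot: [180.0, -0.0, 126.0]
force: [-0.5, 0.1, -2.2]
gripper_width: 39.4
gripper_force: 24.9
```

>>> send_rows:
  steps:
    - [[0,0,0.15,0,0.3],[0,0,0.15,0,0.3],[0,0,0.09,0,0.3],[0,0,0,0,0.3],[0,0,0,0,0.6]]

```text
time_s: 28.5
ee_pos: [513.1, 67.5, 83.7]
ee_rot: [-180.0, -0.0, 126.0]
force: [0.5, 0.3, 0.8]
gripper_width: 43.4
gripper_force: 0.0
```

>>> send_rows:
  steps:
    - [[0,0,0,0,0.6],[0,0,0,0,0.6],[0,0,0,0,0.6],[0,0,-0.3,0,0.6],[0,0,-0.9,0,0.6]]

```text
time_s: 28.92
ee_pos: [509.8, 67.1, 128.5]
ee_rot: [-179.5, -0.3, 126.0]
force: [0.9, -0.3, -0.8]
gripper_width: 55.1
gripper_force: 0.0
```

>>> send_rows:
  steps:
    - [[0,0,-0.9,0,0.7],[0,0,-0.9,0,0.77],[0.46,0.78,0,0,0.77],[0.46,0.78,0,0,0.77],[0.46,0.78,0,0,0.77]]

```text
time_s: 29.33
ee_pos: [557.4, 168.1, 205.7]
ee_rot: [179.8, 0.1, 125.9]
force: [0.6, -0.2, -0.3]
gripper_width: 70.3
gripper_force: 0.0
```

>>> send_rows:
  steps:
    - [[0.46,0.78,0,0,0.77],[0.46,0.78,0,0,0.77],[0.46,0.78,0,0,0.77],[0.46,0.78,0,0,0.77],[0,0,0,0,0.77]]

```text
time_s: 29.75
ee_pos: [615.9, 306.2, 202.9]
ee_rot: [179.8, -0.1, 126.2]
force: [0.0, 0.0, 0.1]
gripper_width: 70.3
gripper_force: 0.0
```

>>> send_rows:
  steps:
    - [[0,0,0,0,0.77],[0,0,0,0,0.77],[0,0,0,0,0.77],[0,0,0,0,0.77]]

```text
time_s: 30.08
ee_pos: [614.0, 298.8, 204.5]
ee_rot: [180.0, 0.0, 125.9]
force: [0.2, -0.1, -1.4]
gripper_width: 70.0
gripper_force: 0.0
```

```bash
cat >> m.py <<'E'
def disc(f,z,tol,r0,c0,R=130):
    P=cloud(f); m=(abs(P[...,2]-z)<tol)&(np.hypot(P[...,0]-c0[0],P[...,1]-c0[1])<R)
    c=max(comps(m,50),key=lambda c:c.sum()); k=max(cv2.findContours(c.astype(np.uint8),0,1)[0],key=len)[:,0]
    Q=onz(f,k,z)[:,:2]; o,r=circ(Q)
    for _ in range(8):
        e=abs(np.hypot(*(Q-o).T)-r); g=e<max(1.0,np.percentile(e,60)); o,r=circ(Q[g])
    return o.round(1),round(r,1),int(c.sum()),float(np.nanmedian(P[...,2][c]))
E
python3 - <<'E'
from m import *
f=grab('wrist','w10.png'); s=env.state(); print(s['ee_pos'],s['ee_rot'],s['gripper_width'])
print('cover',disc(f,10,5,76,(615,299))); print('knob',disc(f,44,7,14,(615,299),40))
t=grab('top','t10.png'); home(t,WS); print('top cover',disc(t,10,5,76,(615,299)));
E
```

```text
[614.03241874 298.89044743 204.57146378] [1.79978964e+02 4.56583546e-03 1.25917171e+02] 70.00597843948864
cover (array([616. , 301.4]), np.float64(75.4), 19322, 11.312186671455152)
knob (array([615.7, 301.7]), np.float64(13.6), 826, 45.178464107526)
well (585.5, 13.8) z pct [71.9 74.2 77. ] 170
well (568.1, 66.8) z pct [ 8.4 11.3 14.6] 119
well (540, -19) z pct [72.3 74.9 77.3] 175
well (512.2, 67) z pct [72.6 74.8 77.5] 174
well (494.8, 13.9) z pct [72.2 75.1 77.7] 175
top cover (array([617.1, 299.3]), np.float64(73.9), 2129, 10.4698033395955)
```

View pics/w10.png

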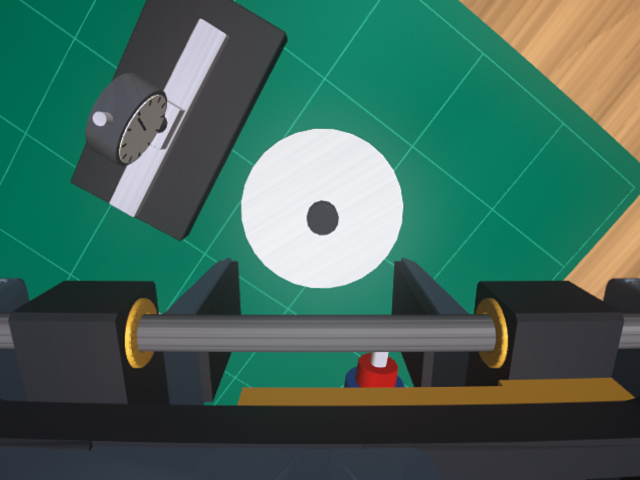

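The four capsules are home, their tops at 74 mm. The wrist view shows the cover with its knob at (322,217). I'll grip the knob next.

>>> send_rows:
  steps:
    - [[0.01,0.075,0.9,0,0.77],[0,0,0.9,0,0.77],[0,0,0.9,0,0.77],[0,0,0.8,0,0.77],[0,0,0.5,0,0.77]]

```text
time_s: 30.6
ee_pos: [614.5, 300.6, 40.5]
ee_rot: [-179.7, -0.1, 125.9]
force: [-0.5, 0.3, 0.7]
gripper_width: 70.2
gripper_force: 0.0
```

>>> send_rows:
  steps:
    - [[0,0,0.2,0,0.77],[0,0,0.1,0,0.77],[0,0,0.1,0,0.77],[0,0,0.1,0,0.77],[0,0,0,0,0.77]]

```text
time_s: 31.02
ee_pos: [617.0, 302.4, 24.9]
ee_rot: [179.9, 0.0, 126.0]
force: [-0.6, 0.3, 0.1]
gripper_width: 70.2
gripper_force: 0.0
```

>>> send_rows:
  steps:
    - [[0,0,0,0,0.77],[0,0,0,0,0.77],[0,0,0,0,0.77]]

```text
time_s: 31.27
ee_pos: [616.8, 302.4, 24.8]
ee_rot: [179.9, 0.0, 126.0]
force: [-0.2, 0.0, -0.5]
gripper_width: 70.3
gripper_force: 0.0
```

>>> send_rows:
  steps:
    - [[-0.01,-0.02,0.07,0,0.77],[0,0,0.07,0,0.5],[0,0,0,0,0.2],[0,0,0,0,0.15],[0,0,0,0,0.15]]
  squeeze: 30

```text
time_s: 31.68
ee_pos: [616.0, 301.4, 18.2]
ee_rot: [-180.0, -0.0, 126.0]
force: [0.4, -0.4, 0.4]
gripper_width: 46.6
gripper_force: 0.0
```

>>> send_rows:
  steps:
    - [[0,0,0,0,0.15],[0,0,0,0,0.15],[0,0,0,0,0.15],[0,0,0,0,0.15],[0,0,0,0,0.15]]

```text
time_s: 32.1
ee_pos: [616.5, 301.7, 18.5]
ee_rot: [179.9, 0.0, 126.0]
force: [2.2, 1.2, -1.2]
gripper_width: 27.1
gripper_force: 30.0
```

>>> send_rows:
  steps:
    - [[0,0,0,0,0.15],[0,0,0,0,0.15],[0,0,0,0,0.15]]

```text
time_s: 32.35
ee_pos: [616.3, 301.6, 18.5]
ee_rot: [179.9, 0.0, 126.0]
force: [1.5, 1.5, -0.3]
gripper_width: 26.8
gripper_force: 30.0
```

>>> send_rows:
  steps:
    - [[0,0,-0.3,0,0.15],[0,0,-0.6,0,0.15],[0,0,-0.8,0,0.15],[0,0,-0.8,0,0.15],[0,0,-0.6,0,0.15]]

```text
time_s: 32.77
ee_pos: [615.5, 301.0, 145.0]
ee_rot: [-180.0, -0.0, 126.0]
force: [0.7, 0.2, -4.0]
gripper_width: 27.9
gripper_force: 30.0
```

>>> send_rows:
  steps:
    - [[0,0,-0.4,0,0.15],[-0.4,-0.5,0,0,0.15],[-0.5,-0.63,0,0,0.15],[-0.5,-0.63,0,0,0.15],[-0.5,-0.63,0,0,0.15]]

```text
time_s: 33.18
ee_pos: [581.3, 182.1, 158.2]
ee_rot: [-179.8, -0.0, 126.0]
force: [0.5, -0.5, -3.2]
gripper_width: 27.5
gripper_force: 30.0
```

>>> send_rows:
  steps:
    - [[-0.5,-0.63,0,0,0.15],[-0.5,-0.63,0,0,0.15],[-0.5,-0.63,0,0,0.15],[-0.5,-0.63,0,0,0.15],[-0.5,-0.63,0,0,0.15]]

```text
time_s: 33.6
ee_pos: [538.0, 27.2, 158.3]
ee_rot: [-179.9, -0.1, 126.0]
force: [0.7, -0.5, -4.5]
gripper_width: 27.1
gripper_force: 30.0
```

>>> send_rows:
  steps:
    - [[0,0,0,0,0.15],[0,0,0,0,0.15],[0,0,0,0,0.15],[0,0,0,0,0.15],[0,0,0,0,0.15]]

```text
time_s: 34.02
ee_pos: [540.2, 29.8, 158.3]
ee_rot: [-180.0, -0.0, 126.1]
force: [-0.0, 0.1, -3.9]
gripper_width: 27.3
gripper_force: 30.0
```

Run:
```python
from m import *
f=grab('wrist','w11.png'); s=env.state(); e=s['ee_pos'];print(e,s['ee_rot'],s['gripper_width'],s['force'])
y=np.radians(s['ee_rot'][2]); tx=np.array([np.cos(y),np.sin(y)]); ty=np.array([tx[1],-tx[0]])
c=disc(f,e[2]-18.5+10,6,76,e[:2],100); print('held cover',c,'in tool',(c[0]-e[:2])@tx,(c[0]-e[:2])@ty)
d=np.array([540.1,28.5])-e[:2]; print('vessel in tool',d@tx,d@ty)
```

```text
[540.22497491  29.72850073 158.27017783] [-1.79993245e+02 -2.10454195e-02  1.26078990e+02] 27.121283303222135 [-0.23981529 -1.01282506 -3.25191895]
held cover (array([535.5,  32.7]), np.float64(71.4), 37496, 151.14267924430112) in tool 5.184121077536858 -2.068836509556952
vessel in tool -0.9192837865878977 -0.8244695763019283
```

View pics/w11.png

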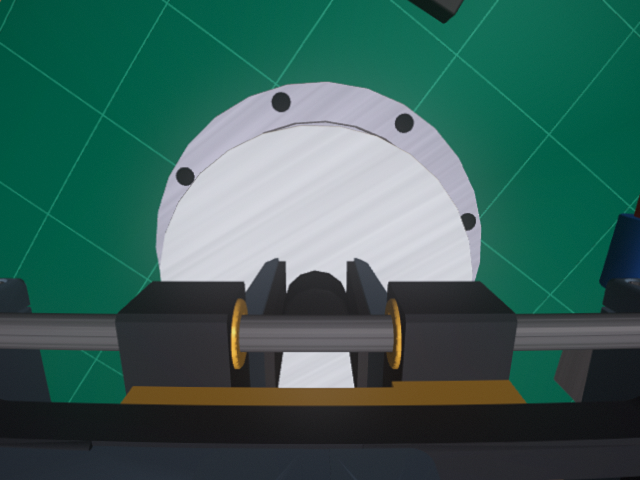

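The cover is held above the vessel, its rim arc at (320,125). I'll measure the far edge and any tilt.

Run:
```python
from m import *
f=grab('wrist'); s=env.state(); e=s['ee_pos']
y=np.radians(s['ee_rot'][2]); tx=np.array([np.cos(y),np.sin(y)]); ty=np.array([tx[1],-tx[0]])
P=cloud(f); d=P[...,:2]-e[:2]; a=d@tx; b=d@ty; z=P[...,2]-e[2]
m=(abs(z+8)<8)&(a>22)&(abs(b)<80)&(a<85)
A=np.c_[a[m],b[m],np.ones(m.sum())]; print('tilt deg, z at TCP',np.degrees(np.linalg.lstsq(A,z[m],rcond=None)[0][:2]),np.linalg.lstsq(A,z[m],rcond=None)[0][2])
k=max(cv2.findContours(m.astype(np.uint8),0,1)[0],key=len)[:,0]
zp=e[2]+np.median(z[m]); Q=onz(f,k,zp)[:,:2]-e[:2]; Q=np.c_[Q@tx,Q@ty]; Q=Q[(Q[:,0]>28)&(np.hypot(*Q.T)>66)]
print(circ(Q),len(Q))
```

```text
tilt deg, z at TCP [-0.0966164  -0.11186937] -7.0721998177755765
(array([ 0.83221702, -1.95999108]), np.float64(74.74786661298157)) 349
```

```bash
cat >> m.py <<'E'
from scipy.optimize import least_squares
def rim(f,zlo,zhi,zp,r,e,tx,ty,amin,rmin,rmax):
    P=cloud(f); d=P[...,:2]-e[:2]; a=d@tx; b=d@ty
    m=(P[...,2]>zlo)&(P[...,2]<zhi)&(a>amin)&(np.hypot(a,b)<rmax)
    k=np.concatenate(cv2.findContours(m.astype(np.uint8),0,1)[0])[:,0]
    Q=onz(f,k,zp)[:,:2]-e[:2]; Q=np.c_[Q@tx,Q@ty]; R=np.hypot(*Q.T); Q=Q[(Q[:,0]>amin+4)&(R>rmin)&(R<rmax-2)]
    s=least_squares(lambda p:np.hypot(*(Q-p[:2]).T)-r-p[2],[0,0,0],loss='soft_l1'); s2=least_squares(lambda p:np.hypot(*(Q-p).T)-r,[0,0],loss='soft_l1')
    return s.x.round(2),s2.x.round(2),len(Q),[Q[:,1].min().round(),Q[:,1].max().round()]
def axes(s):
    y=np.radians(s['ee_rot'][2]); tx=np.array([np.cos(y),np.sin(y)]); return s['ee_pos'],tx,np.array([tx[1],-tx[0]])
E
python3 - <<'E'
from m import *
f=grab('wrist'); s=env.state(); e,tx,ty=axes(s); print(e)
print('cover',rim(f,e[2]-16,e[2]-2,e[2]-8.5,76,e,tx,ty,25,66,90))
print('cover zp-7',rim(f,e[2]-16,e[2]-2,e[2]-7.1,76,e,tx,ty,25,66,90))
print('flange',rim(f,86,100,93,102,e,tx,ty,25,92,125))
d=np.array([540.1,28.5])-e[:2]; print('vessel in tool',d@tx,d@ty)
E
```

```text
[540.17172298  29.52100107 158.19349266]
cover (array([ 0.29, -1.9 , -0.67]), array([-0.51, -1.89]), 343, [np.float64(-72.0), np.float64(67.0)])
cover zp-7 (array([ 0.84, -1.9 , -1.26]), array([-0.64, -1.87]), 345, [np.float64(-71.0), np.float64(67.0)])
flange (array([-0.87, -0.42, -0.81]), array([-1.84, -0.43]), 392, [np.float64(-97.0), np.float64(96.0)])
vessel in tool -0.7830562125315861 -0.6590981194539887
```

>>> send_rows:
  steps:
    - [[-0.03,0.035,0.2,0,0.15],[0,0,0.3,0,0.15],[0,0,0.3,0,0.15],[0,0,0.2,0,0.15],[0,0,0.05,0,0.15]]

```text
time_s: 34.58
ee_pos: [540.8, 28.7, 114.3]
ee_rot: [-179.8, -0.1, 126.0]
force: [-0.2, -0.0, -3.5]
gripper_width: 27.4
gripper_force: 30.0
```

>>> send_rows:
  steps:
    - [[0,0,0,0,0.15],[0,0,0,0,0.15],[0,0,0,0,0.15],[0,0,0,0,0.15]]

```text
time_s: 34.92
ee_pos: [542.5, 28.6, 117.0]
ee_rot: [179.9, 0.0, 126.0]
force: [-0.1, -0.2, -3.4]
gripper_width: 27.4
gripper_force: 30.0
```

Run:
```python
from m import *
f=grab('wrist'); s=env.state(); e,tx,ty=axes(s); print(e,s['ee_rot'],s['force'])
print('cover',rim(f,e[2]-15,e[2]-5,e[2]-8.5,76,e,tx,ty,25,66,84))
print('flange',rim(f,86,100,93,102,e,tx,ty,25,92,125))
d=np.array([540.1,28.5])-e[:2]; print('vessel in tool',d@tx,d@ty)
```

```text
[542.4132848   28.60268367 116.97490914] [1.79930848e+02 4.17775793e-02 1.25992722e+02] [-0.32591613 -0.59645253 -4.11914568]
cover (array([ 0.2 , -1.86, -0.72]), array([-0.65, -1.85]), 345, [np.float64(-72.0), np.float64(67.0)])
flange (array([ 1.54, -1.66, -0.98]), array([ 0.36, -1.65]), 479, [np.float64(-99.0), np.float64(95.0)])
vessel in tool 1.2763964563117285 -1.9320048101000333
```

>>> send_rows:
  steps:
    - [[0.03,0.005,0.05,0,0.15],[0,0,0.1,0,0.15],[0,0,0.1,0,0.15],[0,0,0.05,0,0.15],[0,0,0,0,0.15]]

```text
time_s: 35.38
ee_pos: [540.8, 29.7, 103.5]
ee_rot: [-179.9, -0.1, 126.0]
force: [0.1, -0.5, -3.6]
gripper_width: 27.3
gripper_force: 30.0
```

>>> send_rows:
  steps:
    - [[0,0,0.07,0,0.15],[0,0,0.06,0,0.15],[0,0,0.05,0,0.15],[0,0,0,0,0.15],[0,0,0,0,0.15]]

```text
time_s: 35.8
ee_pos: [541.3, 29.7, 97.0]
ee_rot: [-180.0, -0.0, 126.0]
force: [-1.4, 0.1, -3.8]
gripper_width: 27.4
gripper_force: 30.0
```

>>> send_rows:
  steps:
    - [[0,0,0.03,0,0.15],[0,0,0,0,0.15],[0,0,0,0,0.15]]

```text
time_s: 36.05
ee_pos: [541.5, 29.7, 96.0]
ee_rot: [180.0, -0.0, 126.0]
force: [-0.8, -0.2, -3.7]
gripper_width: 27.4
gripper_force: 30.0
```

>>> send_rows:
  steps:
    - [[0,0,0.02,0,0.15],[0,0,0,0,0.15],[0,0,0,0,0.15]]

```text
time_s: 36.3
ee_pos: [541.6, 29.7, 95.5]
ee_rot: [180.0, 0.0, 126.0]
force: [-0.2, 0.3, -1.0]
gripper_width: 27.5
gripper_force: 30.0
```

>>> send_rows:
  steps:
    - [[0,0,0,0,0.35],[0,0,0,0,0.5],[0,0,0,0,0.55],[0,0,0,0,0.55],[0,0,0,0,0.55]]

```text
time_s: 36.72
ee_pos: [541.6, 29.7, 95.3]
ee_rot: [180.0, 0.0, 126.0]
force: [-0.1, 0.2, 0.1]
gripper_width: 49.9
gripper_force: 0.0
```

>>> send_rows:
  steps:
    - [[0,0,-0.2,0,0.55],[0,0,-0.5,0,0.6],[0,0,-0.8,0,0.77],[0,0,-0.8,0.9,0.77],[0,0,-0.8,0.9,0.77]]

```text
time_s: 37.13
ee_pos: [541.2, 29.7, 221.1]
ee_rot: [180.0, -0.0, 113.3]
force: [-0.1, -0.3, -0.0]
gripper_width: 69.6
gripper_force: 0.0
```

>>> send_rows:
  steps:
    - [[0,0,-0.4,0.9,0.77],[0,0,0,0.9,0.77],[0,0,0,0.76,0.77],[0,0,0,0,0.77],[0,0,0,0,0.77]]

```text
time_s: 37.55
ee_pos: [541.3, 29.7, 235.5]
ee_rot: [180.0, -0.0, 96.2]
force: [-0.7, 0.4, 0.4]
gripper_width: 70.3
gripper_force: 0.0
```

Run:
```python
from m import *
f=grab('wrist','w12.png'); s=env.state(); e,tx,ty=axes(s); print(e,s['ee_rot'],s['force'])
P=cloud(f); R=np.hypot(P[...,0]-540.1,P[...,1]-28.5)
for lo,hi in((25,60),(84,98)):
    for k in range(4):
        th=np.degrees(np.arctan2(P[...,1]-28.5,P[...,0]-540.1)); m=(R>lo)&(R<hi)&(abs((th-k*90+180)%360-180)<30)
        print(lo,k*90,np.nanmedian(P[...,2][m]).round(1),m.sum())
print('knob',disc(f,121,6,14,(540,28),40))
```

```text
[541.30226255  29.67781517 235.29689346] [-1.79999497e+02 -3.20038210e-03  9.61449267e+01] [-0.40878356 -0.8166378  -0.80294762]
25 0 274.1 6862
25 90 350.5 24906
25 180 338.7 21680
25 270 88.4 2038
84 0 94.3 1485
84 90 94.2 2410
84 180 94.5 1991
84 270 94.4 168
knob (array([539.7,  28.9]), np.float64(13.7), 1090, 122.23766069082157)
```

View pics/w12.png

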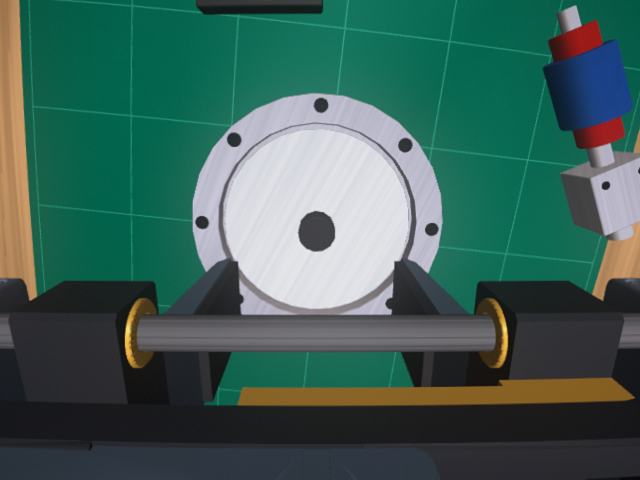

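The cover is seated: knob at (317,231), with an even gap to the recess wall all round, and the plate about 6 mm below the flange. Next, the gauge.

>>> send_rows:
  steps:
    - [[0.83,-0.16,0,0,0.77],[0.83,-0.16,0,0,0.77],[0.83,-0.16,0,0,0.77],[0.83,-0.16,0,0,0.77],[0.83,-0.16,0,0,0.77]]

```text
time_s: 38.02
ee_pos: [491.5, 192.7, 235.0]
ee_rot: [-180.0, 0.0, 96.1]
force: [1.3, 0.6, 1.1]
gripper_width: 70.2
gripper_force: 0.0
```

>>> send_rows:
  steps:
    - [[0.83,-0.16,0,0,0.77],[0.83,-0.16,0,0,0.77],[0.83,-0.16,0,0,0.77],[0,0,0,0,0.77],[0,0,0,0,0.77]]

```text
time_s: 38.43
ee_pos: [462.0, 289.6, 234.8]
ee_rot: [-180.0, 0.0, 96.3]
force: [-0.3, 0.2, 0.1]
gripper_width: 70.3
gripper_force: 0.0
```

>>> send_rows:
  steps:
    - [[0,0,0,0,0.77],[0,0,0,0,0.77],[0,0,0,0,0.77]]

```text
time_s: 38.68
ee_pos: [463.1, 287.3, 235.2]
ee_rot: [-180.0, 0.0, 95.9]
force: [-0.3, -0.5, 0.6]
gripper_width: 70.4
gripper_force: 0.0
```

```bash
cat >> m.py <<'E'
def gauge(f,zbar,c0,R=110):
    """bar top at zbar: min-area rectangle of the bar; case: points 40..80 above bar"""
    P=cloud(f); r=np.hypot(P[...,0]-c0[0],P[...,1]-c0[1])<R
    m=(abs(P[...,2]-zbar-1.2)<6)&r; v=np.nan_to_num(P[m][:,:2]).astype(np.float32)
    print('bar rect',cv2.minAreaRect(v),m.sum(),np.median(P[m][:,2]))
    m=(P[...,2]>zbar+36)&(P[...,2]<zbar+94)&r; print('case pct',np.nanpercentile(P[m],[2,50,98],axis=0).round(1).tolist(),m.sum()); return P
E
python3 - <<'E'
from m import *
f=grab('wrist','w13.png'); np.savez('w13.npz',**f); s=env.state(); e,tx,ty=axes(s); print(e,s['ee_rot'],s['force'])
gauge(f,42,e[:2])
E
```

```text
[463.08882536 287.34548161 235.21223891] [1.79997887e+02 7.18834446e-03 9.59322812e+01] [-0.50312504 -0.34019757 -0.20354574]
bar rect ((464.0370788574219, 290.85400390625), (24.056119918823242, 170.12884521484375), 4.470320224761963) 2749 43.3177240898155
case pct [[452.3, 266.3, 110.9], [463.5, 298.3, 130.9], [475.3, 318.7, 135.5]] 2219
```

View pics/w13.png

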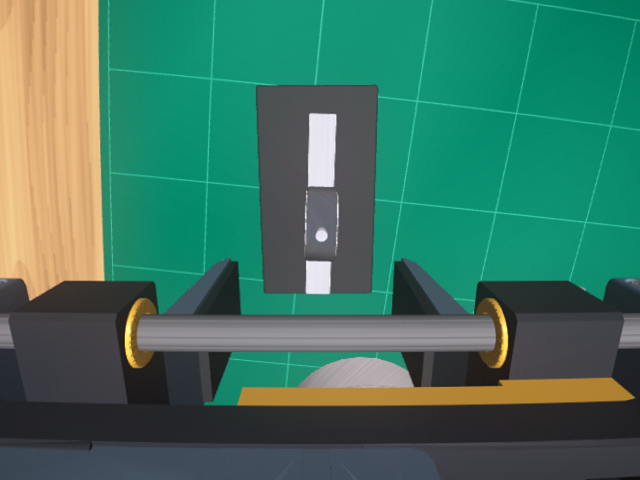

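The view shows the gauge's bar running from (322,115) to (318,292), and its case at (321,225) between the fingers.

>>> send_rows:
  steps:
    - [[0.07,0.03,0.6,0.21,0.77],[0,0,0.8,0,0.77],[0,0,0.8,0,0.77],[0,0,0.7,0,0.77],[0,0,0.4,0,0.77]]

```text
time_s: 39.15
ee_pos: [462.3, 289.5, 100.1]
ee_rot: [-179.8, 0.1, 94.5]
force: [-0.2, 0.2, 0.4]
gripper_width: 70.4
gripper_force: 0.0
```

>>> send_rows:
  steps:
    - [[0,0,0.2,0,0.77],[0,0,0.12,0,0.77],[0,0,0,0,0.77],[0,0,0,0,0.77],[0,0,0,0,0.77]]

```text
time_s: 39.57
ee_pos: [464.5, 291.8, 91.7]
ee_rot: [179.9, -0.1, 94.6]
force: [-0.4, -0.1, 0.7]
gripper_width: 70.1
gripper_force: 0.0
```

Run:
```python
from m import *
f=grab('wrist','w14.png'); s=env.state(); e,tx,ty=axes(s); print(e,s['ee_rot'],s['force'])
d=np.array([464.0,290.3])-e[:2]; print('gauge in tool',d@tx,d@ty)
```

```text
[464.43049987 291.7778985   91.71119726] [ 1.79854566e+02 -7.41551663e-02  9.45683128e+01] [0.45396487 0.65639117 0.03373371]
gauge in tool -1.4389150369630823 -0.5468433423378074
```

>>> send_rows:
  steps:
    - [[-0.035,-0.012,0.14,0,0.77],[0,0,0,0,0.6],[0,0,0,0,0.45],[0,0,0,0,0.35],[0,0,0,0,0.3]]
  squeeze: 20

```text
time_s: 40.03
ee_pos: [463.3, 290.0, 84.9]
ee_rot: [180.0, -0.0, 94.6]
force: [-0.1, -0.4, -0.9]
gripper_width: 46.6
gripper_force: 0.0
```

>>> send_rows:
  steps:
    - [[0,0,0,0,0.27],[0,0,0,0,0.24],[0,0,0,0,0.2],[0,0,0,0,0.15],[0,0,0,0,0.1]]

```text
time_s: 40.45
ee_pos: [463.4, 290.0, 84.6]
ee_rot: [180.0, -0.0, 94.6]
force: [1.2, 0.7, -2.5]
gripper_width: 22.1
gripper_force: 20.0
```

>>> send_rows:
  steps:
    - [[0,0,0,0,0.1],[0,0,0,0,0.1],[0,0,0,0,0.1],[0,0,0,0,0.1]]

```text
time_s: 40.78
ee_pos: [463.2, 290.0, 84.6]
ee_rot: [180.0, -0.0, 94.6]
force: [1.3, 0.9, -2.6]
gripper_width: 21.9
gripper_force: 20.0
```

>>> send_rows:
  steps:
    - [[0,0,-0.1,0,0.1],[0,0,-0.3,0,0.1],[0,0,-0.6,0,0.1],[0,0,-0.8,0,0.1],[0,0,-0.8,0,0.1]]
  squeeze: 30

```text
time_s: 41.2
ee_pos: [461.5, 289.0, 188.7]
ee_rot: [-179.7, 0.1, 94.6]
force: [1.5, 0.4, -3.8]
gripper_width: 21.8
gripper_force: 30.0
```

>>> send_rows:
  steps:
    - [[0,0,-0.5,0,0.1],[0,0,-0.2,0,0.1],[-0.3,0,0,0,0.1],[-0.6,0.05,0,0,0.1],[-0.7,0.06,0,0,0.1]]

```text
time_s: 41.62
ee_pos: [470.9, 225.3, 214.5]
ee_rot: [-179.7, 0.1, 94.7]
force: [0.5, -0.8, -4.6]
gripper_width: 21.9
gripper_force: 30.0
```

>>> send_rows:
  steps:
    - [[-0.75,0.06,0,0,0.1],[-0.75,0.06,0,0,0.1],[-0.75,0.06,0,0,0.1],[-0.75,0.06,0,0,0.1],[-0.75,0.06,0,0,0.1]]

```text
time_s: 42.03
ee_pos: [494.5, 75.5, 214.3]
ee_rot: [-179.7, 0.0, 94.6]
force: [0.2, -0.6, -4.5]
gripper_width: 21.5
gripper_force: 30.0
```

>>> send_rows:
  steps:
    - [[-0.7,0.06,0,0,0.1],[-0.42,0.02,0,0,0.1],[-0.2,0,0,0,0.1],[0,0,0,0,0.1],[0,0,0,0,0.1]]

```text
time_s: 42.45
ee_pos: [502.9, 25.7, 215.5]
ee_rot: [-179.8, -0.1, 94.5]
force: [-0.4, 0.4, -4.8]
gripper_width: 22.1
gripper_force: 30.0
```

>>> send_rows:
  steps:
    - [[0,0,0,0,0.1],[0,0,0,0,0.1],[0,0,0,0,0.1]]

```text
time_s: 42.7
ee_pos: [503.8, 26.5, 216.6]
ee_rot: [-180.0, -0.0, 94.7]
force: [0.2, -0.3, -4.8]
gripper_width: 21.7
gripper_force: 30.0
```

```bash
cat >> m.py <<'E'
def heldbar(f,e,tx,ty,under,show=True):
    P=cloud(f); d=P[...,:2]-e[:2]; a=d@tx; b=d@ty; z=P[...,2]-under-12
    m=(abs(z)<10)&(abs(b)<22)&(a>34)&(a<100)
    A=np.c_[a[m],np.ones(m.sum())]; s=np.linalg.lstsq(A,z[m],rcond=None)[0]
    print('bar n',m.sum(),'tilt deg',np.degrees(s[0]).round(2),'z at centre',s[1].round(2),'far end',np.percentile(a[m],[98,99.5]).round(1),'mid b',(np.percentile(b[m],[2,98]).mean()).round(1),'b range',np.percentile(b[m],[2,98]).round(1))
E
python3 - <<'E'
from m import *
f=grab('wrist','w15.png'); np.savez('w15.npz',**f); s=env.state(); e,tx,ty=axes(s); print(e,s['ee_rot'],s['force'],s['gripper_width'])
heldbar(f,e,tx,ty,e[2]-54.6)
d=np.array([540.1,28.5])-e[:2]; print('vessel in tool',d@tx,d@ty)
E
```

```text
[503.87341544  26.40214059 216.71337398] [-1.79997708e+02 -1.41674324e-02  9.46547404e+01] [-0.59486133 -0.25402282 -4.56770356] 22.4347772314896
bar n 4523 tilt deg -0.21 z at centre 1.41 far end [84.8 85.8] mid b -2.2 b range [-13.6   9.3]
vessel in tool -0.8488909045803048 36.277345919670424
```

View pics/w15.png

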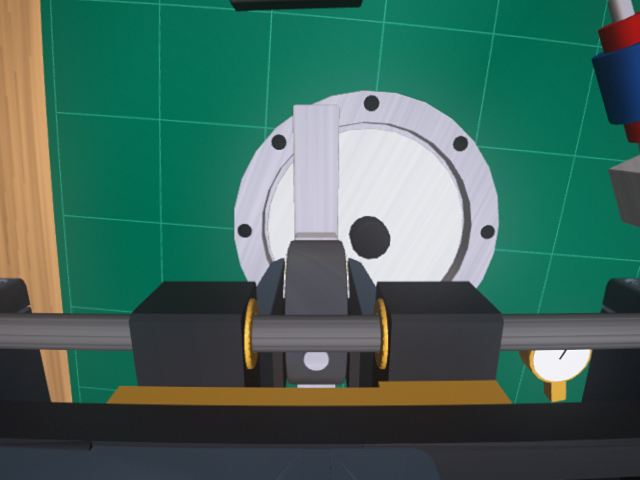

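Level bar with its far end at (317,105), the knob clear to its right at (370,237). Lowering onto the flange.

>>> send_rows:
  steps:
    - [[-0.02,0.05,0.2,0,0.1],[0,0,0.4,0,0.1],[0,0,0.4,0,0.1],[0,0,0.2,0,0.1],[0,0,0,0,0.1]]

```text
time_s: 43.17
ee_pos: [504.7, 25.1, 166.6]
ee_rot: [-179.7, -0.0, 94.6]
force: [-0.8, 0.9, -4.1]
gripper_width: 21.9
gripper_force: 30.0
```

>>> send_rows:
  steps:
    - [[0,0,0.1,0,0.1],[0,0,0.1,0,0.1],[0,0,0.1,0,0.1],[0,0,0,0,0.1],[0,0,0,0,0.1]]

```text
time_s: 43.58
ee_pos: [506.4, 24.9, 157.0]
ee_rot: [180.0, -0.0, 94.6]
force: [-0.6, 0.7, -4.0]
gripper_width: 21.8
gripper_force: 30.0
```

>>> send_rows:
  steps:
    - [[0,0,0,0,0.1],[0,0,0,0,0.1],[0,0,0,0,0.1]]

```text
time_s: 43.83
ee_pos: [506.3, 25.0, 157.1]
ee_rot: [179.9, -0.0, 94.6]
force: [1.3, 0.6, -3.3]
gripper_width: 21.8
gripper_force: 30.0
```

Run:
```python
from m import *
f=grab('wrist','w16.png'); s=env.state(); e,tx,ty=axes(s); print(e,s['ee_rot'],s['force'],s['gripper_width'])
heldbar(f,e,tx,ty,e[2]-54.6)
d=np.array([540.1,28.5])-e[:2]; print('vessel in tool',d@tx,d@ty)
```

```text
[506.35832972  24.95297663 157.03751649] [ 1.79944857e+02 -5.73827256e-03  9.45730719e+01] [ 0.60258914  0.52591195 -2.81240764] 22.127018340106837
bar n 4512 tilt deg -0.29 z at centre 1.62 far end [84.6 85.6] mid b -2.0 b range [-13.5   9.4]
vessel in tool 0.8454929116894965 33.91705809505004
```

>>> send_rows:
  steps:
    - [[0.01,0,0.06,0,0.1],[0,0,0.06,0,0.1],[0,0,0.06,0,0.1],[0,0,0,0,0.1],[0,0,0,0,0.1]]

```text
time_s: 44.3
ee_pos: [506.0, 25.2, 149.3]
ee_rot: [-180.0, 0.0, 94.6]
force: [-0.1, -1.2, -3.0]
gripper_width: 22.2
gripper_force: 30.0
```

>>> send_rows:
  steps:
    - [[0,0,0.02,0,0.1],[0,0,0,0,0.1],[0,0,0,0,0.1]]

```text
time_s: 44.55
ee_pos: [506.0, 25.2, 148.7]
ee_rot: [-180.0, 0.0, 94.6]
force: [0.6, -0.8, -3.0]
gripper_width: 22.1
gripper_force: 30.0
```

>>> send_rows:
  steps:
    - [[0,0,0.015,0,0.1],[0,0,0,0,0.1],[0,0,0,0,0.1]]

```text
time_s: 44.8
ee_pos: [506.0, 25.3, 148.1]
ee_rot: [-180.0, 0.0, 94.6]
force: [0.3, -0.7, -3.4]
gripper_width: 21.9
gripper_force: 30.0
```

>>> send_rows:
  steps:
    - [[0,0,0.015,0,0.1],[0,0,0,0,0.1],[0,0,0,0,0.1]]

```text
time_s: 45.05
ee_pos: [506.0, 25.2, 147.6]
ee_rot: [180.0, 0.0, 94.6]
force: [0.3, -0.8, -2.4]
gripper_width: 21.6
gripper_force: 30.0
```

>>> send_rows:
  steps:
    - [[0,0,0.015,0,0.1],[0,0,0,0,0.1],[0,0,0,0,0.1]]

```text
time_s: 45.3
ee_pos: [506.0, 25.2, 147.5]
ee_rot: [180.0, 0.0, 94.6]
force: [-1.7, -2.9, 3.6]
gripper_width: 21.7
gripper_force: 30.0
```

>>> send_rows:
  steps:
    - [[0,0,0.015,0,0.1],[0,0,0,0,0.1],[0,0,0,0,0.1]]

```text
time_s: 45.55
ee_pos: [506.0, 25.2, 147.5]
ee_rot: [180.0, 0.0, 94.6]
force: [-2.7, -3.1, 8.1]
gripper_width: 21.8
gripper_force: 30.0
```

>>> send_rows:
  steps:
    - [[0,0,0,0,0.3],[0,0,0,0,0.4],[0,0,0,0,0.4],[0,0,0,0,0.4],[0,0,0,0,0.4]]

```text
time_s: 45.97
ee_pos: [506.1, 25.5, 146.1]
ee_rot: [-180.0, -0.0, 94.6]
force: [-0.1, -0.5, -0.6]
gripper_width: 36.9
gripper_force: 0.0
```

>>> send_rows:
  steps:
    - [[0,0,0,0,0.4],[0,0,0,0,0.4],[0,0,0,0,0.4],[0,0,0,0,0.4],[0,0,0,0,0.4]]

```text
time_s: 46.38
ee_pos: [506.0, 25.3, 146.3]
ee_rot: [180.0, -0.0, 94.6]
force: [-0.3, -0.3, 0.5]
gripper_width: 36.7
gripper_force: 0.0
```

>>> send_rows:
  steps:
    - [[0,0,0,0,0.4],[0,0,0,0,0.4],[0,0,0,0,0.4],[0,0,0,0,0.4],[0,0,0,0,0.4]]

```text
time_s: 46.8
ee_pos: [506.0, 25.3, 146.4]
ee_rot: [180.0, -0.0, 94.6]
force: [0.8, -0.6, 0.6]
gripper_width: 36.3
gripper_force: 0.0
```

Run:
```python
from m import *
f=grab('wrist','w17.png'); s=env.state(); e,tx,ty=axes(s); print(e,s['ee_rot'],s['force'],s['gripper_width'])
heldbar(f,e,tx,ty,93)
P=cloud(f); d=P[...,:2]-e[:2]; m=(d@tx>40)&(d@tx<80)&(abs(d@ty+2)<8); print('bar top z',np.nanpercentile(P[...,2][m],[5,50,95]))
R=np.hypot(P[...,0]-540.1,P[...,1]-28.5); m=(R>90)&(R<100)&(P[...,2]>85)&(P[...,2]<100); print('flange z',np.nanmedian(P[...,2][m]))
t=grab('scene','s17.png')
cv2.imwrite('pics/s17c.png',cv2.resize(t['pixels'][100:300,230:430,::-1],(600,600),interpolation=cv2.INTER_CUBIC))
```

```text
[506.03291844  25.3113565  146.33353428] [ 1.79998130e+02 -4.65244967e-03  9.45728888e+01] [-0.16555029  0.45817172  0.1747254 ] 36.25378850660581
bar n 4898 tilt deg -4.17 z at centre 5.04 far end [90.8 96. ] mid b -0.5 b range [-14.2  13.2]
bar top z [105.2237153  106.31288637 107.40141786]
flange z 94.29915053932586
```

View pics/s17c.png

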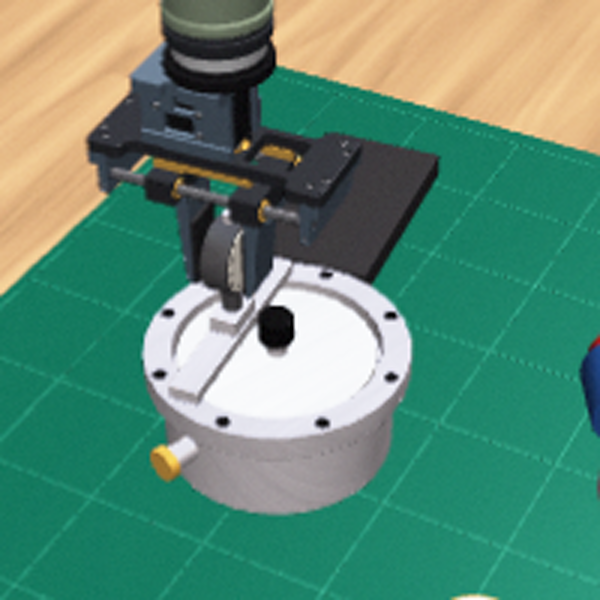

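The crop shows the bar flat across the flange, from (185,385) to (285,270), beside the knob at (277,325). Bar top to flange measures 12.0 mm, so it sits flat. I'll wait a little, grip again and take it back.

>>> send_rows:
  steps:
    - [[0,0,0,0,0.4],[0,0,0,0,0.4],[0,0,0,0,0.4],[0,0,0,0,0.4],[0,0,0,0,0.35]]
  squeeze: 20

```text
time_s: 47.32
ee_pos: [506.0, 25.3, 146.3]
ee_rot: [-180.0, -0.0, 94.6]
force: [-0.2, -0.7, -0.4]
gripper_width: 33.1
gripper_force: 0.0
```

>>> send_rows:
  steps:
    - [[0,0,0,0,0.3],[0,0,0,0,0.25],[0,0,0,0,0.2],[0,0,0,0,0.1],[0,0,0,0,0.1]]

```text
time_s: 47.73
ee_pos: [506.0, 25.3, 146.4]
ee_rot: [-180.0, -0.0, 94.6]
force: [0.1, -0.7, -0.3]
gripper_width: 21.9
gripper_force: 20.0
```

>>> send_rows:
  steps:
    - [[0,0,0,0,0.1],[0,0,0,0,0.1],[0,0,0,0,0.1],[0,0,0,0,0.1]]
  squeeze: 30

```text
time_s: 48.07
ee_pos: [506.0, 25.3, 146.3]
ee_rot: [-180.0, -0.0, 94.6]
force: [-0.1, 0.6, -0.3]
gripper_width: 22.3
gripper_force: 30.0
```

>>> send_rows:
  steps:
    - [[0,0,-0.1,0,0.1],[0,0,-0.2,0,0.1],[0,0,-0.4,0,0.1],[0,0,-0.6,0,0.1],[0,0,-0.4,0,0.1]]

```text
time_s: 48.48
ee_pos: [506.0, 25.3, 215.8]
ee_rot: [180.0, -0.0, 94.6]
force: [1.0, -0.6, -4.2]
gripper_width: 21.7
gripper_force: 30.0
```

>>> send_rows:
  steps:
    - [[0,0,0,0,0.1],[0,0,0,0,0.1]]

```text
time_s: 48.65
ee_pos: [506.0, 25.3, 214.6]
ee_rot: [180.0, -0.0, 94.6]
force: [-0.1, -0.3, -5.4]
gripper_width: 22.0
gripper_force: 30.0
```

>>> send_rows:
  steps:
    - [[0.3,-0.03,0,0,0.1],[0.6,-0.05,0,0,0.1],[0.75,-0.06,0,0,0.1],[0.75,-0.06,0,0,0.1],[0.75,-0.06,0,0,0.1]]

```text
time_s: 49.07
ee_pos: [483.8, 151.5, 212.5]
ee_rot: [-179.8, 0.0, 94.5]
force: [0.6, 0.5, -4.4]
gripper_width: 22.1
gripper_force: 30.0
```

>>> send_rows:
  steps:
    - [[0.75,-0.06,0,0,0.1],[0.75,-0.06,0,0,0.1],[0.75,-0.06,0,0,0.1],[0.7,-0.05,0,0,0.1],[0.4,-0.04,0,0,0.1]]

```text
time_s: 49.48
ee_pos: [462.1, 285.9, 212.4]
ee_rot: [-179.8, -0.0, 94.7]
force: [0.2, -0.7, -5.3]
gripper_width: 22.0
gripper_force: 30.0
```

>>> send_rows:
  steps:
    - [[0.18,0,0,0,0.1],[0,0,0,0,0.1],[0,0,0,0,0.1],[0,0,0,0,0.1],[0,0,0,0,0.1]]

```text
time_s: 49.9
ee_pos: [463.7, 288.7, 214.2]
ee_rot: [-180.0, 0.0, 94.5]
force: [-0.2, -0.4, -4.4]
gripper_width: 21.7
gripper_force: 30.0
```

Run:
```python
from m import *
f=grab('wrist','w18.png'); s=env.state(); e,tx,ty=axes(s); print(e,s['ee_rot'],s['force'],s['gripper_width'])
heldbar(f,e,tx,ty,e[2]-53.3)
P=cloud(f); m=(abs(P[...,2]-31)<5)&(abs(P[...,0]-460)<90)&(abs(P[...,1]-290)<140); v=P[m][:,:2]
d=v-e[:2]; print('granite along tool x',np.percentile(d@tx,[1,99]).round(),'tool y',np.percentile(d@ty,[1,99]).round())
```

```text
[463.74507346 288.83276824 214.31595673] [-1.79988772e+02  1.91679468e-02  9.44845950e+01] [ 0.19219587  0.37679859 -3.64879748] 21.717051331593638
bar n 4531 tilt deg -0.26 z at centre 1.23 far end [84.4 85.4] mid b -2.2 b range [-13.6   9.3]
granite along tool x [-52. 111.] tool y [-57.  52.]
```

>>> send_rows:
  steps:
    - [[0.1,0,0.4,0,0.1],[0,0,0.7,0,0.1],[0,0,0.7,0,0.1],[0,0,0.6,0,0.1],[0,0,0.3,0,0.1]]

```text
time_s: 50.37
ee_pos: [461.9, 292.1, 103.5]
ee_rot: [-179.7, 0.1, 94.5]
force: [-0.9, -1.2, -3.7]
gripper_width: 22.0
gripper_force: 30.0
```

>>> send_rows:
  steps:
    - [[0,0,0.15,0,0.1],[0,0,0.1,0,0.1],[0,0,0,0,0.1],[0,0,0,0,0.1],[0,0,0,0,0.1]]

```text
time_s: 50.78
ee_pos: [464.1, 294.2, 97.6]
ee_rot: [179.9, -0.1, 94.6]
force: [-0.7, -0.2, -3.9]
gripper_width: 21.9
gripper_force: 30.0
```

>>> send_rows:
  steps:
    - [[0,0,0.04,0,0.1],[0,0,0.04,0,0.1],[0,0,0,0,0.1],[0,0,0,0,0.1]]

```text
time_s: 51.12
ee_pos: [464.0, 294.3, 93.6]
ee_rot: [179.9, -0.0, 94.6]
force: [1.3, -0.1, -2.9]
gripper_width: 22.1
gripper_force: 30.0
```

>>> send_rows:
  steps:
    - [[0,0,0.07,0,0.1],[0,0,0.07,0,0.1],[0,0,0.06,0,0.1],[0,0,0,0,0.1],[0,0,0,0,0.1]]

```text
time_s: 51.53
ee_pos: [463.2, 294.1, 84.9]
ee_rot: [-180.0, -0.0, 94.6]
force: [1.0, -0.0, -2.7]
gripper_width: 21.9
gripper_force: 30.0
```

>>> send_rows:
  steps:
    - [[0,0,0.015,0,0.1],[0,0,0,0,0.1],[0,0,0,0,0.1]]

```text
time_s: 51.78
ee_pos: [463.2, 294.0, 84.6]
ee_rot: [-180.0, -0.0, 94.6]
force: [1.1, 0.2, -2.7]
gripper_width: 21.6
gripper_force: 30.0
```

>>> send_rows:
  steps:
    - [[0,0,0.015,0,0.1],[0,0,0,0,0.1],[0,0,0,0,0.1]]

```text
time_s: 52.03
ee_pos: [463.2, 294.0, 83.9]
ee_rot: [-180.0, -0.0, 94.6]
force: [-0.7, 1.9, -2.7]
gripper_width: 21.6
gripper_force: 30.0
```

>>> send_rows:
  steps:
    - [[0,0,0.015,0,0.1],[0,0,0,0,0.1],[0,0,0,0,0.1]]

```text
time_s: 52.28
ee_pos: [463.2, 294.0, 83.4]
ee_rot: [-180.0, -0.0, 94.6]
force: [-0.8, 0.1, -1.8]
gripper_width: 22.0
gripper_force: 30.0
```

>>> send_rows:
  steps:
    - [[0,0,0.01,0,0.1],[0,0,0,0,0.1],[0,0,0,0,0.1]]

```text
time_s: 52.53
ee_pos: [463.2, 294.0, 83.4]
ee_rot: [180.0, -0.0, 94.6]
force: [-0.6, 1.4, 1.9]
gripper_width: 21.9
gripper_force: 30.0
```

Contact. I'll open, rise well clear and check everything.

>>> send_rows:
  steps:
    - [[0,0,0,0,0.3],[0,0,0,0,0.45],[0,0,0,0,0.6],[0,0,0,0,0.7],[0,0,0,0,0.77]]

```text
time_s: 52.95
ee_pos: [463.4, 293.9, 82.9]
ee_rot: [180.0, 0.0, 94.6]
force: [-0.3, -0.8, -0.7]
gripper_width: 51.0
gripper_force: 0.0
```

>>> send_rows:
  steps:
    - [[0,0,0,0,0.77],[0,0,0,0,0.77],[0,0,-0.2,0,0.77],[0,0,-0.6,0,0.77],[0,0,-0.9,0,0.77]]

```text
time_s: 53.37
ee_pos: [461.4, 292.7, 149.3]
ee_rot: [-179.6, 0.2, 94.6]
force: [1.1, 0.6, -0.5]
gripper_width: 70.0
gripper_force: 0.0
```

>>> send_rows:
  steps:
    - [[0,0,-0.9,0,0.77],[0,0,-0.9,0,0.77],[0,0,-0.5,0,0.77],[0,0,0,0,0.77],[0,0,0,0,0.77]]

```text
time_s: 53.78
ee_pos: [463.7, 294.2, 244.6]
ee_rot: [179.8, -0.1, 94.6]
force: [-0.4, -0.0, -1.1]
gripper_width: 70.3
gripper_force: 0.0
```

Run:
```python
from m import *
f=grab('wrist','w19.png'); s=env.state(); e,tx,ty=axes(s); print(e,s['force'],s['gripper_width'])
gauge(f,42,(463,292)); P=cloud(f)
m=(abs(P[...,2]-31)<4)&(abs(P[...,0]-460)<90)&(abs(P[...,1]-290)<140); print('granite',np.percentile(P[m][:,:2],[1,99],axis=0).round())
t=grab('top'); P=cloud(t); print('knob top view',disc(t,121,6,14,(540,28),40))
print([ (c[0].tolist(),c[2].tolist()) for c in capsules(t)])
sc=grab('scene','s19.png')
R=np.hypot(P[...,0]-540.1,P[...,1]-28.5); th=np.degrees(np.arctan2(P[...,1]-28.5,P[...,0]-540.1))
for k in range(4):
    q=abs((th-k*90+180)%360-180)<40; z=P[...,2]
    print(k*90,'plate',np.nanmedian(z[q&(R>25)&(R<65)&(z<150)]).round(1),'flange',np.nanmedian(z[q&(R>85)&(R<97)&(z<150)]).round(1))
```

```text
[462.86599363 293.70353332 242.8458608 ] [ 0.01295651  0.17067525 -1.17315118] 70.05654922398489
bar rect ((461.0272216796875, 294.0798645019531), (23.897056579589844, 169.7303924560547), 4.869699001312256) 2610 43.28266127184381
case pct [[449.1, 269.9, 110.1], [460.5, 302.0, 130.9], [472.2, 322.4, 135.6]] 2070
granite [[401. 203.]
 [519. 400.]]
knob top view (array([540.2,  27.1]), np.float64(13.2), 128, 121.08455244155243)
[([616.2, -251.5], [120.0, 80.0, 51.0])]
0 plate 87.7 flange 93.9
90 plate 87.9 flange 93.9
180 plate 87.7 flange 93.7
270 plate 88.0 flange 93.6
```

View pics/s19.png

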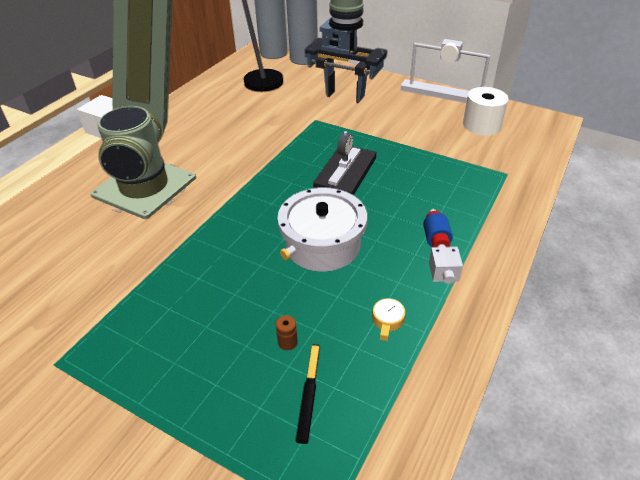

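The cover lies level in the vessel at (322,215), 6 mm below the flange. The gauge stands on its granite at (345,160), only the brown decoy remains on the bench, and the arm is clear. Handing in.

```bash
python3 -c "
from workcell import env; print(env.job_done())"
```

```text
the job is handed in; nothing more can be done
None
```

The job is handed in: all four capsules present are fully home in wells of their own, the cover lies level about 6 mm below the flange, and the gauge stood flat across the flange for over a second (I checked bar and plate heights, not the dial itself) before going back on its granite plate.

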